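# Put the tray scrapers away in the slotted rack and shut its door

### The job

Put the tray scrapers away for the day: pull each scraper standing in the caddy's cups up and out, and slide it blade first down into a slot of its own in the top of the steel rack, fully in, so that it stands upright with its handle's shoulder resting on the rack's top. Only when every scraper is in, push the rack's open front door fully shut until it seats on its catch. Leave the caddy standing on the table, and leave the jar and the brush where they are.

Things in the scene. Friction and masses are not known exactly. Their poses are not given: they have to be found in the camera images.
- rack: scraper rack fixed to the table, a steel box 110 mm (x) by 190 mm (y), 115 mm high, with a white plastic top 28 mm thick that has four slots through it and free space below. Origin: centre of its underside on the table; -x is its front, z up. The top is level and flat.
- slot1 (a point): centre of slot 1's mouth, on the rack's top surface (115 mm up). The slot is 44 mm long (along the rack's x) and 9 mm wide (along y), with 3 mm chamfered edges; the four slots lie side by side, 46 mm apart along the rack's y, 12 mm behind its middle.
- slot2 (a point): centre of slot 2's mouth, on the rack's top surface (115 mm up). The slot is 44 mm long (along the rack's x) and 9 mm wide (along y), with 3 mm chamfered edges; the four slots lie side by side, 46 mm apart along the rack's y, 12 mm behind its middle.
- slot3 (a point): centre of slot 3's mouth, on the rack's top surface (115 mm up). The slot is 44 mm long (along the rack's x) and 9 mm wide (along y), with 3 mm chamfered edges; the four slots lie side by side, 46 mm apart along the rack's y, 12 mm behind its middle.
- slot4 (a point): centre of slot 4's mouth, on the rack's top surface (115 mm up). The slot is 44 mm long (along the rack's x) and 9 mm wide (along y), with 3 mm chamfered edges; the four slots lie side by side, 46 mm apart along the rack's y, 12 mm behind its middle.
- door (a joint): the rack's front door, a steel panel 186 mm wide, 104 mm high, 8 mm thick, hinged on an upright axis at the front's +y corner; 0 = shut, grows as its free (-y) edge swings out to the rack's -x side, up to 1.6 rad. It turns easily and stays where it is left. A spring catch resists from 0.1 to 0.04 rad (about 3 N at the free edge, a push that stops there leaves it ajar), then draws it in to 0.
- door_hinge (a point): point on the door's hinge axis, 57 mm above the table, in the rack's front plane (55 mm in front of and 95 mm to +y of the rack's origin). The shut door's outer face lies 8 mm in front of this plane.
- door_edge (a point): point on the door's outer face at its free edge, 57 mm above the table; moves with the door, 188 mm from the hinge axis.
- caddy: loose caddy, 0.9 kg, standing on the table: a steel base plate 150 mm (x) by 140 mm (y), 6 mm thick, with four upright white rectangular cups at x = +-42 mm, y = +-45 mm, each 52 by 24 mm outside, 44 mm (x) by 16 mm (y) inside, floor 10 mm and rim 78 mm above the table. Origin: centre of its underside.
- scraper1: flat scraper, 160 mm long, 90 g. Origin: middle of the blade's free end; +z along the tool towards the handle, x across the blade's width, y its thickness. Steel blade 36 (x) by 3 mm (y), z 0 to 82 mm; wooden handle 24 (x) by 20 mm (y), z 82 to 160 mm, its square shoulder rests on the rack's top when fully in. Starts blade down in a cup, leaning up to 0.25 rad. Absent in some starts.
- scraper2: flat scraper, 160 mm long, 90 g. Origin: middle of the blade's free end; +z along the tool towards the handle, x across the blade's width, y its thickness. Steel blade 36 (x) by 3 mm (y), z 0 to 82 mm; wooden handle 24 (x) by 20 mm (y), z 82 to 160 mm, its square shoulder rests on the rack's top when fully in. Starts blade down in a cup, leaning up to 0.25 rad. Absent in some starts.
- scraper3: flat scraper, 160 mm long, 90 g. Origin: middle of the blade's free end; +z along the tool towards the handle, x across the blade's width, y its thickness. Steel blade 36 (x) by 3 mm (y), z 0 to 82 mm; wooden handle 24 (x) by 20 mm (y), z 82 to 160 mm, its square shoulder rests on the rack's top when fully in. Starts blade down in a cup, leaning up to 0.25 rad. Absent in some starts.
- scraper4: flat scraper, 160 mm long, 90 g. Origin: middle of the blade's free end; +z along the tool towards the handle, x across the blade's width, y its thickness. Steel blade 36 (x) by 3 mm (y), z 0 to 82 mm; wooden handle 24 (x) by 20 mm (y), z 82 to 160 mm, its square shoulder rests on the rack's top when fully in. Starts blade down in a cup, leaning up to 0.25 rad. Absent in some starts.
- jar: closed glass jar, 64 mm across, 85 mm high; leave it alone. Origin: centre of its underside.
- brush: hand brush lying on the table; leave it alone. Origin: on its underside.
Mind the look-alikes: they are no part of the job. What is shaped like the scraper4 but black or orange is not meant.

How it is judged:
By the outcome, as a careful person would: the job done as asked, in the order asked, and still so for the second after the job is handed in, with the robot touching nothing.
Of scraper1, scraper2, scraper3, scraper4 only 3 to 4 are there at a start; the rules pass over those that are not, and their reading is None.
At some moment in a run one of caddy may be knocked a few centimetres aside while the robot is not near it.
Once in a run the grip may slacken for a moment while it holds something.
It also fails if it takes over 208 s, if anything falls off the work surface, if the arm or the gripper's body presses on something with over 40 N, if the wrist force passes 120 N, or if a joint passes its speed limit or range.

### The arm

A 6-joint arm with a two-finger parallel gripper is mounted at the origin on the work surface. World frame = base frame: x ahead of the robot, y to its left, z up, the work surface at z = 0. Lengths are in mm, angles in rad, forces in N, time in s.
With the tool pointing down it reaches from about 275 to 750 mm from the base axis. Payload 10.2 kg.
Tool frame: the origin (TCP) lies midway between the tips of the shut fingers; the grasp point (between the pads) lies 19 mm behind it; z points along the fingers, y is the direction in which the jaws open and shut (so a half turn about z gives the same grasp; the last joint's range is limited). The gripper opens to 85 mm and grips with 20 to 120 N. Pads are 22 mm wide; open, the fingers measure 114 mm over their backs; the gripper's body (76 mm by 85 mm) begins 54 mm behind the grasp point. The pads swing forward as they close: fully open they stand 13 mm farther back than shut.
Start: joints at [-1.464, 0.313, 1.498, -0, 1.331, -0.223], TCP at [170.011, -496.717, 231.294] pointing down, gripper open.
Joint ranges: [-2.94, 2.94], [-0.97, 2.17], [0.19, 2.56], [-1.23, 4.37], [0.02, 3.11], [-2.88, 2.88]. Speed limits (rad/s): [2.39, 2.39, 3.01, 3.14, 3.14, 3.14].

### API

Orientations are given as a rotation vector (axis times angle).
In Python, from workcell import robot gives the robot as it stands.
- The arm moves only by the shell command python3 -m crank 'ROWS' [OPENING] [FORCE]. ROWS is JSON, a list of rows, each a list of 2 entries, a list of its own where there are three numbers: the shift along the world's x, y, z in mm, then the turn, a rotation vector about the world's x, y, z in rad. In form: [[[x, y, z], [wx, wy, wz]], ...]. A call has 1 to 20 rows; each row is the pose to reach, as a shift and turn from the pose commanded when the call began; what a row does not reach only later rows make up. A row lasts 1/12 s, in which the tool goes at most 41.7 mm and 7.16 degrees, less where a joint would pass 70% of its speed; a pose out of reach is approached as far as the arm can. A call with a gripper value outside its range is refused whole. OPENING is the opening in per cent of the stroke, from 0 (shut) to 100 (fully open), set as the call begins (- or left out, the last holds). The fingers move at their own pace and stop on an object; FORCE is the grip in N (left out, the last holds). Time passes only in rows, so rows that repeat a pose let the fingers close. It gives the time, the measured TCP pose, the force and the opening at its end, in the units of the state.
- robot.read_state(): the state, without advancing time (a new reading comes with each control period).
- robot.read_camera(name): name is "scene" or "side" or "wrist"; returns the picture (480x640x3 uint8, blue, green, red); there is no depth.
- robot.camera_params(name): a dict with "fx", "fy", "cx", "cy" (pixels), "dist" ([k1, k2, p1, p2, k3] as OpenCV has them; the pictures are not rectified), "eye" and "orientation" of the camera in the world. Camera axes: x right, y down, z forward; pixel columns grow to the right and rows downward; lengths in mm; the calibration is good to about 2 mm. A picture is of the moment at which its call begins: read the wrist's pose just before it. camera_params takes no time and is no camera call; for the wrist camera it gives the pose at the moment of the call.
- robot.sign_off(): hands the job in, once; it reports no verdict.
The state is a dict: "time": time; "joint_positions": joint angles; "joint_vel": joint speeds; "joint_torque": joint torques, N m; "eef_pos": TCP position; "orientation": TCP orientation; "force": force on the tool from outside, world axes, zero at the start; "ft_torque": the same for the moment, N m; "finger_gap": finger opening in mm.
Only numpy, scipy, OpenCV 4.12 (cv2) and the standard library are available. Lean on these libraries where they do the work, as an engineer would, in place of code of your own. Each camera call takes 0.05 s, during which the arm holds its last target.

## Working session

There is one attempt and no reset: what is moved stays moved. The work goes in short steps, Python scripts to look and compute and a shell command to move; the robot and the scene stay as the last step left them, time stands still between calls to the robot, and variables do not carry over. Pictures are saved under pics/ and viewed, and the job is handed in when it is done.

```bash
ls; mkdir -p pics; cat > h.py <<'E'
import numpy as np, cv2
from workcell import robot
from scipy.spatial.transform import Rotation as R
def cam(n):
    p=robot.camera_params(n); im=robot.read_camera(n); return p,im
E
python3 - <<'E'
from h import *
s=robot.read_state(); print(s)
for n in ["scene","side","wrist"]:
    p,im=cam(n); print(n,p); cv2.imwrite(f"pics/{n}0.png",im)
E
```

```text
pics
{'time': 0.0, 'joint_positions': array([-1.46438698e+00,  3.13436818e-01,  1.49842790e+00, -1.81422677e-05,
        1.33101543e+00, -2.23405207e-01]), 'joint_vel': array([-0.00043063,  0.00049251, -0.00139027, -0.00066006, -0.00064276,
       -0.00045515]), 'joint_torque': array([ 7.47062331e-04, -4.12259209e+01, -2.59743851e+01, -1.26368718e-04,
        4.11069137e-03,  7.36602352e-07]), 'eef_pos': array([ 169.98384232, -496.44627949,  230.74528214]), 'orientation': array([-3.09770250e+00, -5.15522103e-01, -9.05707845e-05]), 'force': array([ 0.05566874,  0.14496702, -0.18067859]), 'ft_torque': array([-0.00611224,  0.00946779, -0.01730721]), 'finger_gap': 85.20330482043506}
scene {'fx': 443.18205544257336, 'fy': 443.18205544257336, 'cx': 323.04203116303955, 'cy': 244.5755822413262, 'dist': array([0.02910215, 0.        , 0.        , 0.        , 0.        ]), 'eye': array([1044.31959816,  437.76221684,  681.74056583]), 'orientation': array([-0.92778077, -2.4159978 ,  1.18388157])}
side {'fx': 534.6480477270667, 'fy': 534.6480477270667, 'cx': 321.6395672573533, 'cy': 242.420782184843, 'dist': array([-0.04550378,  0.        ,  0.        ,  0.        ,  0.        ]), 'eye': array([ 492.08583916, -976.57171915,  718.59930396]), 'orientation': array([-2.22329831,  0.11216886, -0.05048607])}
wrist {'fx': 383.4615282897862, 'fy': 383.4615282897862, 'cx': 315.07458551832593, 'cy': 243.76762033034709, 'dist': array([-0.07880357,  0.        ,  0.        ,  0.        ,  0.        ]), 'eye': array([ 243.45722415, -471.5749571 ,  374.02357494]), 'orientation': array([ 2.34317587, -1.67403394, -0.26172812])}
```

View pics/scene0.png

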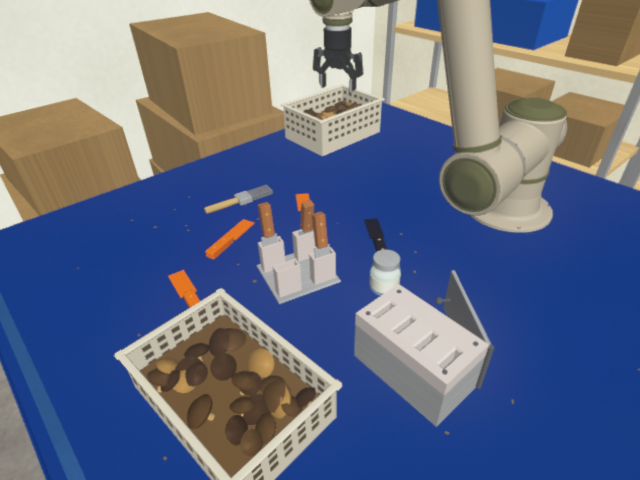

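View pics/side0.png

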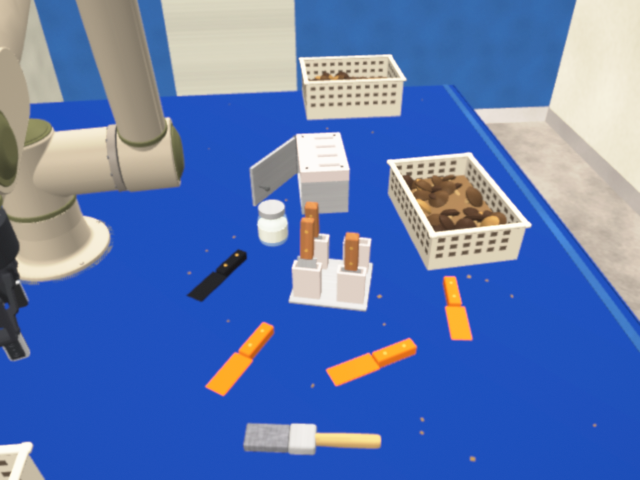

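View pics/wrist0.png

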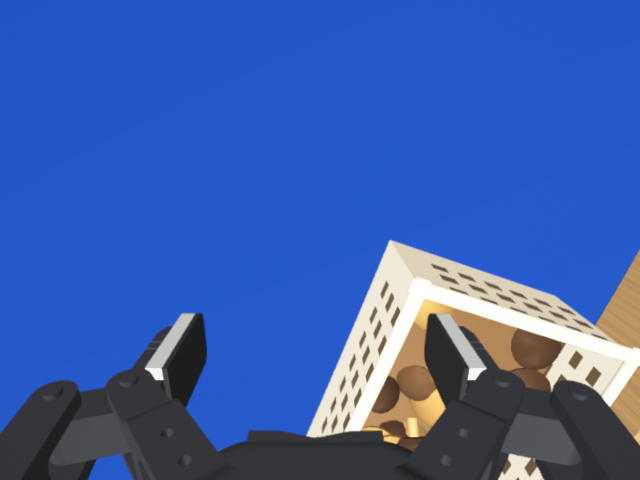

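Three scrapers stand in the caddy, and the rack with its door open is beyond the jar. I'll zoom in to get exact points.

```bash
cat >> h.py <<'E'
def KD(p): return np.array([[p['fx'],0,p['cx']],[0,p['fy'],p['cy']],[0,0,1.]]),np.array(p['dist'],float)
def bp(p,uv,z):
    K,D=KD(p); uv=np.array(uv,float).reshape(-1,1,2)
    n=cv2.undistortPoints(uv,K,D).reshape(-1,2)
    d=R.from_rotvec(p['orientation']).apply(np.c_[n,np.ones(len(n))])
    e=np.array(p['eye']); return e+d*((z-e[2])/d[:,2])[:,None]
def proj(p,X):
    K,D=KD(p); r=R.from_rotvec(p['orientation']).inv(); X=np.array(X,float).reshape(-1,3)
    return cv2.projectPoints(r.apply(X-p['eye']),np.zeros(3),np.zeros(3),K,D)[0].reshape(-1,2)
def crop(im,x0,y0,w,h,s,name):
    c=cv2.resize(im[y0:y0+h,x0:x0+w],None,fx=s,fy=s,interpolation=cv2.INTER_CUBIC)
    for i in range(0,w,20): cv2.putText(c,str(x0+i),(i*s,8),0,.3,(0,255,255),1); cv2.line(c,(i*s,10),(i*s,14),(0,255,255),1)
    for i in range(0,h,20): cv2.putText(c,str(y0+i),(0,i*s+4),0,.3,(0,255,255),1)
    cv2.imwrite("pics/"+name,c)
E
python3 - <<'E'
from h import *
a=cv2.imread('pics/scene0.png');b=cv2.imread('pics/side0.png')
crop(a,340,260,160,150,4,'z1.png');crop(b,240,120,130,110,5,'z2.png')
crop(a,240,190,120,120,5,'z3.png');crop(b,270,190,130,120,5,'z4.png')
E
```

```text
(no output)
```

View pics/z1.png

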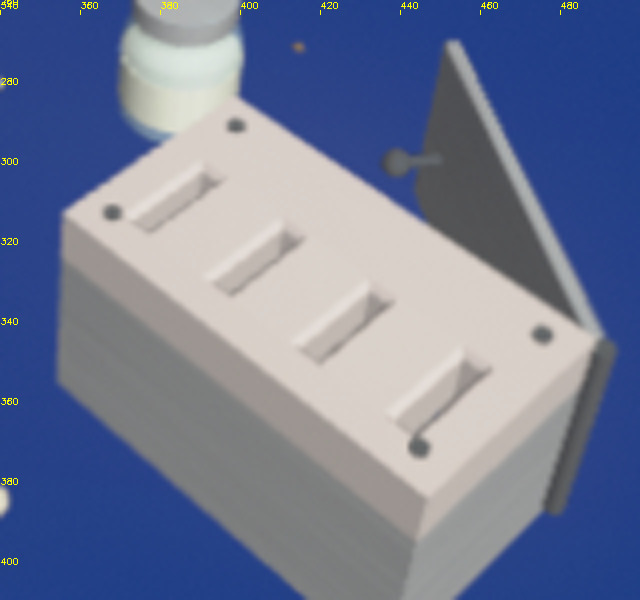

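View pics/z2.png

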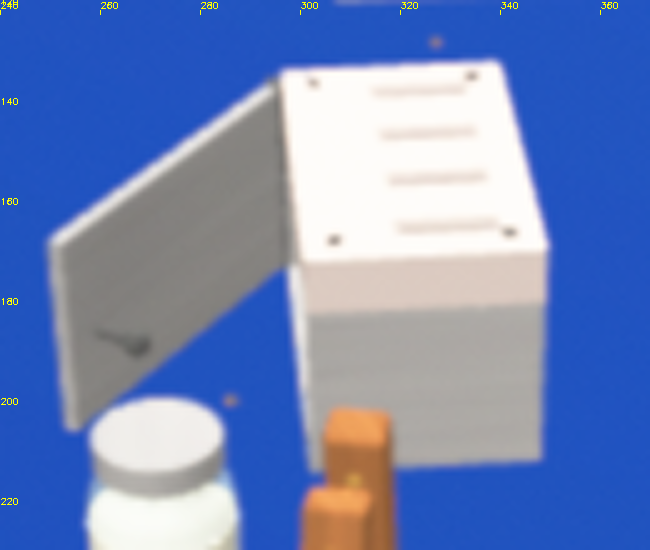

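View pics/z3.png

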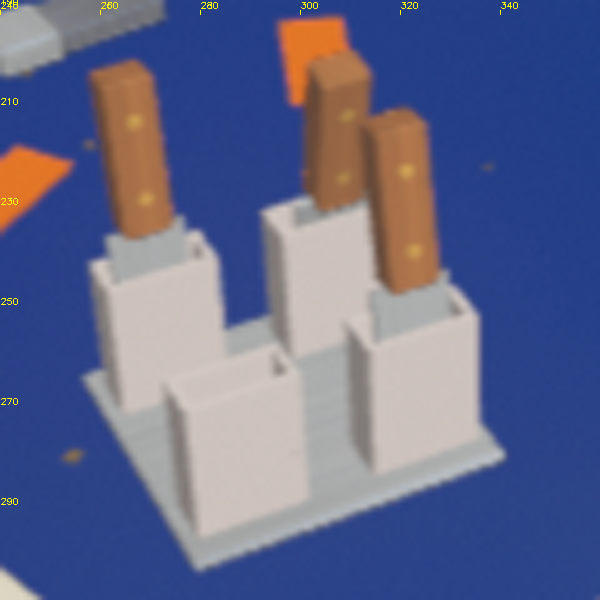

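View pics/z4.png

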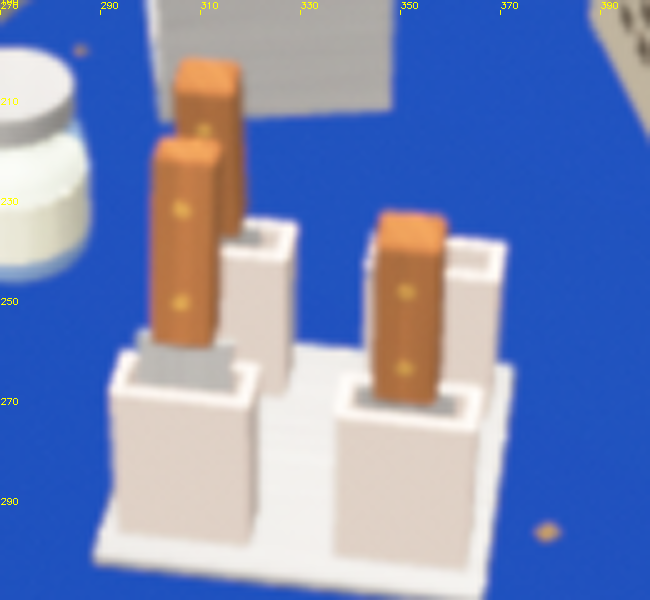

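```bash
cat > fit.py <<'E'
from h import *
from scipy.optimize import least_squares
P={n:robot.camera_params(n) for n in ['scene','side']}
def T(q,X):
    c,s=np.cos(q[2]),np.sin(q[2]); X=np.array(X,float); return np.c_[X[:,0]*c-X[:,1]*s+q[0],X[:,0]*s+X[:,1]*c+q[1],X[:,2]]
def fit(obs,q0,per=None):
    f=lambda q:np.concatenate([(proj(P[n],T(q,[o[0] for o in obs[n]]))-np.array([o[1] for o in obs[n]])).ravel() for n in (per or obs)])
    r=least_squares(f,q0); return r.x,r.fun.reshape(-1,2)
rack={'scene':[((-55,95,115),(489,344)),((-55,-95,115),(398.5,284)),((55,-95,115),(356,313)),((55,95,115),(446.5,384.5))],
 'side':[((-55,95,115),(295.5,134.3)),((-55,-95,115),(300,172.5)),((55,-95,115),(349.3,169.5)),((55,95,115),(339.5,132.5))]}
cad={'scene':[((75,70,6),(279.5,303.5)),((-75,70,6),(340.5,280.5)),((75,-70,6),(256.5,265.5))],
 'side':[((-75,-70,6),(288.7,301)),((75,-70,6),(366.5,308.5)),((75,70,6),(372.5,263))]}
if __name__=='__main__':
  for nm,o,q0 in [('rack',rack,[550,150,0]),('cad',cad,[500,-100,0])]:
    for per in [None,['scene'],['side']]:
        q,r=fit(o,q0,per); print(nm,per,np.round(q,3),'\n',np.round(r,1).tolist())
E
python3 fit.py
```

```text
rack None [ 6.03566e+02  1.66870e+02 -9.00000e-03] 
 [[0.4, -0.1], [-0.0, -1.1], [-0.1, -0.9], [0.4, -0.9], [1.1, -0.7], [1.0, -1.4], [0.3, -0.7], [0.3, -0.8]]
rack ['scene'] [ 6.04959e+02  1.67577e+02 -8.00000e-03] 
 [[0.3, 0.6], [-0.3, -0.6], [-0.4, -0.2], [0.3, -0.1]]
rack ['side'] [ 6.01511e+02  1.62306e+02 -8.00000e-03] 
 [[0.3, 0.1], [0.3, -0.3], [-0.3, 0.3], [-0.4, 0.0]]
cad None [ 5.91994e+02 -1.78233e+02 -2.57000e-01] 
 [[-0.2, -1.6], [0.9, -1.1], [0.1, -1.6], [0.6, -1.1], [0.7, -0.2], [0.8, -1.4]]
cad ['scene'] [ 5.95326e+02 -1.75307e+02 -2.49000e-01] 
 [[-0.3, -0.0], [0.8, 0.0], [-0.5, -0.2]]
cad ['side'] [ 5.90224e+02 -1.80524e+02 -2.53000e-01] 
 [[-0.2, -0.1], [0.1, 0.7], [0.0, -0.7]]
```

```bash
python3 - <<'E'
from h import *
s=robot.read_state(); M=R.from_rotvec(s['orientation']).as_matrix(); print(M.round(3))
p=robot.camera_params('wrist'); print(M.T@(p['eye']-s['eef_pos']), (M.T@R.from_rotvec(p['orientation']).as_matrix()).round(3))
for y in (-.255,-.009,):
  Y=np.array([-np.sin(y),np.cos(y),0])
  for sg in (1,-1):
    Z=np.array([0,0,-1.]);X=np.cross(sg*Y,Z);Mt=np.c_[X,sg*Y,Z]
    print(y,sg,(R.from_matrix(Mt)*R.from_matrix(M).inv()).as_rotvec())
E
```

```text
[[ 0.946  0.324 -0.   ]
 [ 0.324 -0.946  0.001]
 [ 0.    -0.001 -1.   ]]
[ 7.76165505e+01  6.68426919e-02 -1.43201577e+02] [[ 0.    -0.953 -0.304]
 [ 1.     0.    -0.   ]
 [ 0.    -0.304  0.953]]
-0.255 1 [-2.17422252e-04 -1.22989550e-03  2.55679379e+00]
-0.255 -1 [-9.34485254e-04  1.65199310e-04 -5.84798584e-01]
-0.009 1 [-6.90964493e-05 -1.32826334e-03  2.80279375e+00]
-0.009 -1 [-9.38730178e-04  4.88328782e-05 -3.38798602e-01]
```

```bash
python3 -m crank '[[[20,15,20],[0,0,-0.04]],[[50,35,40],[0,0,-0.08]],[[80,55,60],[0,0,-0.12]],[[110,75,80],[0,0,-0.16]],[[140,95,100],[0,0,-0.2]],[[170,115,100],[0,0,-0.24]],[[200,135,100],[0,0,-0.28]],[[230,155,100],[0,0,-0.32]],[[260,175,100],[0,0,-0.36]],[[290,195,100],[0,0,-0.4]],[[320,215,100],[0,0,-0.44]],[[350,235,100],[0,0,-0.48]],[[380,255,100],[0,0,-0.52]],[[410,275,100],[0,0,-0.56]],[[440,295,100],[0,0,-0.585]],[[455,305,100],[0,0,-0.585]],[[462,308,100],[0,0,-0.585]],[[462,308,100],[0,0,-0.585]],[[462,308,100],[0,0,-0.585]]]' 60
python3 - <<'E'
from h import *
p,im=cam('wrist'); print(p['eye'],p['orientation'],robot.read_state()['eef_pos']); cv2.imwrite('pics/w1.png',im)
np.save('w1.npy',p)
E
```

```text
time: 1.73
eef_pos: [631.9, -188.7, 330.7]
orientation: [-3.116, 0.399, 0.002]
force: [-0.2, -0.6, 0.2]
finger_gap: 51.4
[ 707.21086723 -208.53423762  473.81051247] [ 1.79217112 -2.31850201 -0.36223238] [ 631.60832399 -189.11414333  331.12888033]
```

View pics/w1.png

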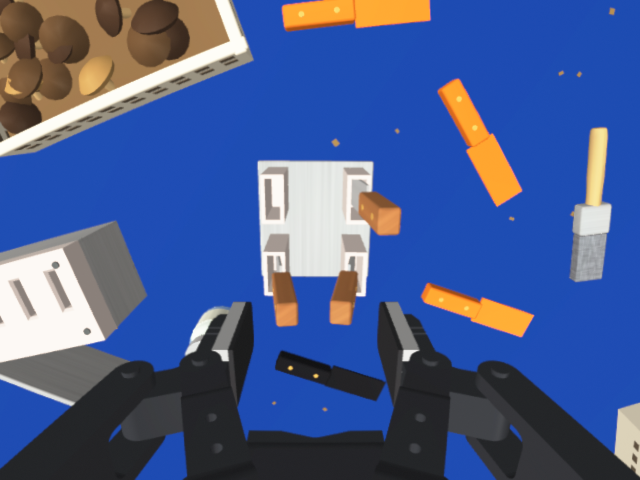

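```bash
python3 - <<'E'
from h import *
crop(cv2.imread('pics/w1.png'),245,150,165,185,4,'z5.png')
crop(cv2.imread('pics/w1.png'),245,240,125,95,6,'z6.png')
E
```

```text
(no output)
```

View pics/z5.png

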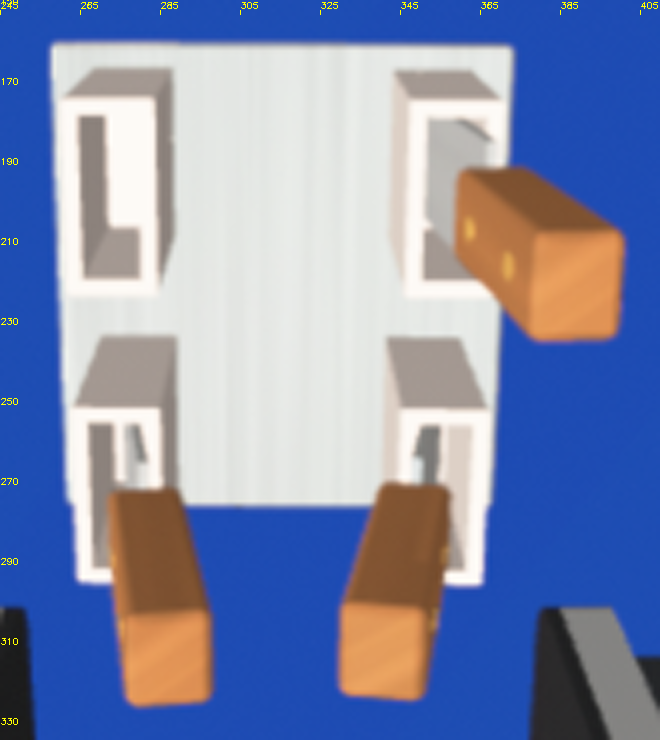

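View pics/z6.png

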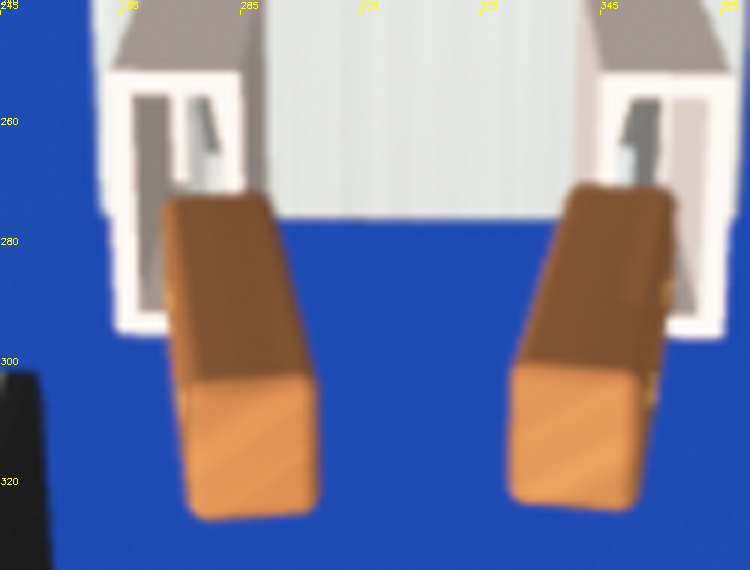

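```bash
cat > fit2.py <<'E'
from fit import *
import fit
P['wrist']=np.load('w1.npy',allow_pickle=True).item()
def cup(sx,sy,ax,ay): return (sx*42+ax*26,sy*45+ay*12,78)
cad['wrist']=[((75,70,6),(257.7,160.7)),((75,-70,6),(373.5,161.2)),(cup(1,1,1,1),(260.5,174.5)),(cup(1,1,1,-1),(284.5,174.2)),(cup(1,1,-1,1),(261.7,224)),(cup(1,1,-1,-1),(284.5,224)),
(cup(1,-1,1,1),(346.5,174.5)),(cup(1,-1,-1,1),(346,224.2)),(cup(-1,1,1,1),(263.5,252)),(cup(-1,1,-1,1),(264.2,295.7)),(cup(-1,1,1,-1),(285.2,252)),
(cup(-1,-1,1,-1),(367,252.5)),(cup(-1,-1,-1,-1),(365.7,296)),(cup(-1,-1,1,1),(344.7,252.5))]
for per in (None,['wrist']):
    q,r=fit.fit(cad,[592,-178,-.25],per); print('cad',per,q.round(3)); print(r.round(1).tolist())
def c(ax,ay,z): return (12*ax,10*ay,z)
S={'A':{'wrist':[(c(1,1,160),(276.2,303.8)),(c(1,-1,160),(297.2,302.8)),(c(-1,-1,160),(297.8,326)),(c(-1,1,160),(276.8,326.5)),(c(1,1,82),(272.3,272.3)),(c(1,-1,82),(289.7,271.3))],
 'side':[(c(-1,-1,160),(304.8,208.8)),(c(1,-1,160),(318.6,209.6)),(c(1,-1,82),(318.2,237.4))]},
'B':{'wrist':[(c(1,1,160),(330.3,301)),(c(1,-1,160),(351.7,301.7)),(c(-1,-1,160),(351,325)),(c(-1,1,160),(330,323.8)),(c(1,1,82),(340,270.5)),(c(1,-1,82),(357.3,271))],
 'side':[(c(-1,-1,160),(300,221.2)),(c(1,-1,160),(313.8,222.6)),(c(-1,-1,82),(300,259)),(c(1,-1,82),(312.8,259.4))]},
'C':{'wrist':[(c(1,1,160),(378.8,207)),(c(1,-1,160),(401,207.5)),(c(-1,-1,160),(399.7,235)),(c(-1,1,160),(377.5,234.8)),(c(1,1,82),(359.7,192.3)),(c(1,-1,82),(376.7,191.5)),(c(-1,1,82),(359.2,209.5))],
 'side':[(c(-1,-1,160),(344.7,238.8)),(c(1,-1,160),(359.2,239.8)),(c(-1,-1,82),(344.7,270.3)),(c(1,-1,82),(358,270.5))]}}
cups={'A':(-42,45),'B':(-42,-45),'C':(42,-45)}
for k,o in S.items():
  for per in (['wrist'],['wrist','side']):
    c0=T(q,[[*cups[k],10]])[0]
    def f(v):
        Rr=R.from_rotvec([v[3],v[4],0])*R.from_euler('z',v[5])
        e=[]
        for n in per:
            e.append((proj(P[n],Rr.apply(np.array([x[0] for x in o[n]]))+v[:3])-np.array([x[1] for x in o[n]])).ravel())
        return np.concatenate(e+[[(v[2]-11)/1.5]])
    r=least_squares(f,[*c0,0,0,q[2]]); v=r.x
    ax=(R.from_rotvec([v[3],v[4],0])).apply([0,0,1])
    g=v[:3]+ax*135; loc=R.from_euler('z',-q[2]).apply(ax)
    print(k,per,v.round(3),'axis in caddy',loc.round(3),'g@135',g.round(1),'res',abs(r.fun[:-1]).max().round(2)); 
E
python3 fit2.py
```

```text
cad None [ 5.90826e+02 -1.78319e+02 -2.59000e-01]
[[0.1, -1.9], [1.2, -1.3], [0.5, -1.9], [-0.1, -1.1], [0.0, -0.0], [0.3, -1.3], [-0.4, 0.2], [0.1, 0.2], [-0.4, 0.1], [-1.1, 0.4], [0.2, -0.5], [-0.2, -0.4], [1.1, 0.4], [0.2, -0.4], [-0.5, -0.1], [0.6, -0.5], [-0.3, -0.0], [0.3, -0.2], [-0.6, -0.5], [0.7, -0.3]]
cad ['wrist'] [ 5.90688e+02 -1.78291e+02 -2.60000e-01]
[[-0.3, 0.2], [0.1, 0.3], [-0.3, 0.2], [-1.1, 0.5], [0.2, -0.4], [-0.1, -0.3], [1.2, 0.6], [0.2, -0.2], [-0.5, -0.1], [0.5, -0.5], [-0.3, 0.1], [0.3, -0.1], [-0.6, -0.3], [0.7, -0.2]]
A ['wrist'] [ 5.57364e+02 -1.18741e+02  1.04060e+01  1.51000e-01 -1.90000e-02
 -2.67000e-01] axis in caddy [ 0.021 -0.151  0.988] g@135 [ 554.9 -139.1  143.8] res 1.16
A ['wrist', 'side'] [ 5.57329e+02 -1.18210e+02  9.29000e+00  1.55000e-01 -2.00000e-02
 -2.55000e-01] axis in caddy [ 0.02  -0.154  0.988] g@135 [ 554.6 -139.1  142.6] res 1.79
B ['wrist'] [ 5.32793e+02 -2.15059e+02  1.04390e+01 -1.60000e-01  7.00000e-02
 -2.37000e-01] axis in caddy [0.026 0.172 0.985] g@135 [ 542.2 -193.5  143.4] res 0.9
B ['wrist', 'side'] [ 5.33544e+02 -2.15497e+02  9.41700e+00 -1.63000e-01  6.20000e-02
 -2.28000e-01] axis in caddy [0.018 0.172 0.985] g@135 [ 541.8 -193.6  142.4] res 0.87
C ['wrist'] [ 6.20954e+02 -2.33817e+02  9.80800e+00  8.80000e-02 -3.00000e-02
 -2.65000e-01] axis in caddy [-0.006 -0.092  0.996] g@135 [ 617.  -245.6  144.2] res 3.83
C ['wrist', 'side'] [ 6.21061e+02 -2.33617e+02  9.26900e+00  9.00000e-02 -3.10000e-02
 -2.61000e-01] axis in caddy [-0.007 -0.095  0.995] g@135 [ 616.8 -245.7  143.7] res 3.8
```

```bash
sed -i "s/,(c(-1,1,82),(359.2,209.5))//" fit2.py; cat >> fit2.py <<'E'
    print(r.fun[:-1].reshape(-1,2).round(1).tolist())
    if per!=['wrist']:
      Rr=R.from_rotvec([v[3],v[4],0])*R.from_euler('z',v[5])
      H=Rr.apply([c(i,j,z) for z in (82,160) for i,j in ((1,1),(1,-1),(-1,-1),(-1,1))])+v[:3]
      for n,fn in (('wrist','w1'),('side','side0'),('scene','scene0')):
        im=cv2.imread(f'pics/o_{n}.png') if k!='A' else cv2.resize(cv2.imread(f'pics/{fn}.png'),None,fx=4,fy=4,interpolation=cv2.INTER_CUBIC)
        u=(proj(P[n],H)*4+2).astype(int)
        for b in (u[:4],u[4:]): cv2.polylines(im,[b.reshape(-1,1,2)],True,(0,255,0),1)
        cv2.imwrite(f'pics/o_{n}.png',im)
        if k=='C':
          x,y=(245,160) if n=='wrist' else ((280,190) if n=='side' else (240,190))
          cv2.imwrite(f'pics/oc_{n}.png',im[y*4:(y+150)*4,x*4:(x+165)*4])
E
python3 fit2.py | tail -8
```

```text
-2.28000e-01] axis in caddy [0.018 0.172 0.985] g@135 [ 541.8 -193.6  142.4] res 0.87
[[-0.8, -0.7], [0.3, -0.3], [0.9, 0.7], [-0.1, 0.6], [-0.6, -0.6], [0.7, -0.4], [0.3, -0.7], [-0.2, -0.8], [-0.7, -0.5], [-0.6, 0.4]]
C ['wrist'] [ 6.17281e+02 -2.31724e+02  1.03810e+01  1.01000e-01 -6.00000e-03
 -2.64000e-01] axis in caddy [ 0.02  -0.098  0.995] g@135 [ 616.5 -245.3  144.7] res 1.34
[[-0.6, -0.1], [1.1, -0.8], [0.4, 0.1], [-0.8, 0.8], [-1.3, -0.4], [1.1, 0.4]]
C ['wrist', 'side'] [ 6.18307e+02 -2.31935e+02  9.50600e+00  1.01000e-01 -1.40000e-02
 -2.53000e-01] axis in caddy [ 0.012 -0.101  0.995] g@135 [ 616.4 -245.5  143.8] res 1.43
[[-0.5, 0.2], [1.1, -0.8], [0.6, -0.0], [-0.5, 0.8], [-1.4, -0.8], [1.0, -0.3], [0.2, -0.7], [-0.3, -0.3], [-0.7, -0.6], [-0.8, 0.6]]
```

View pics/oc_wrist.png

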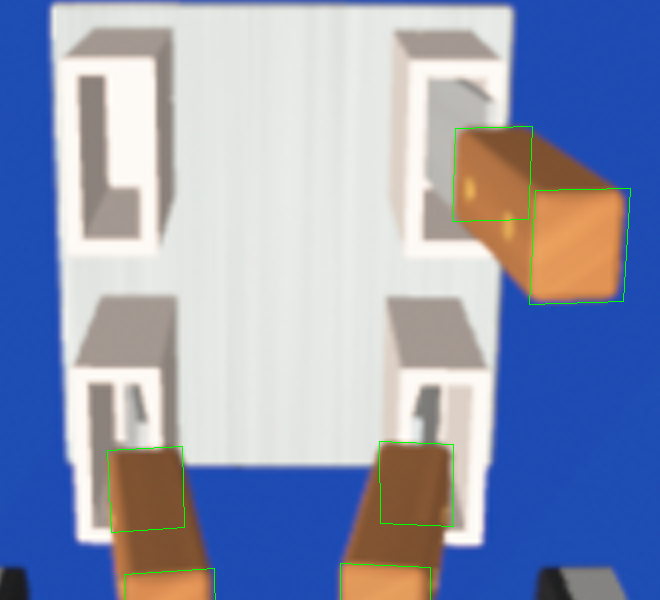

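View pics/oc_side.png

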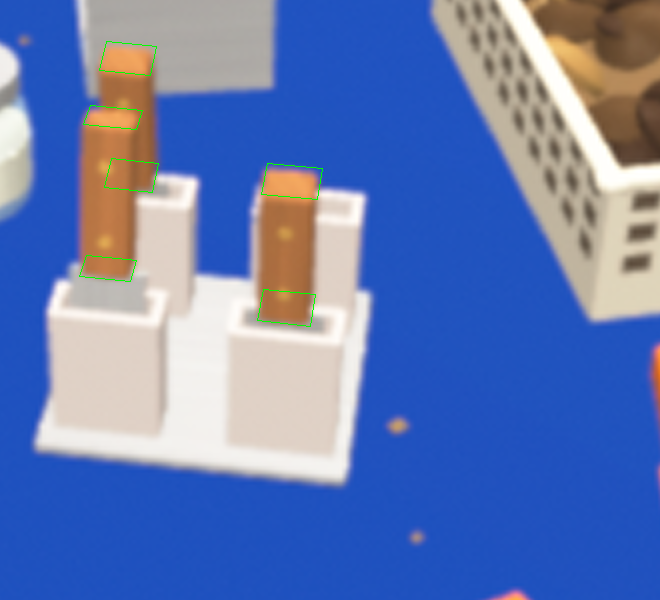

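View pics/oc_scene.png

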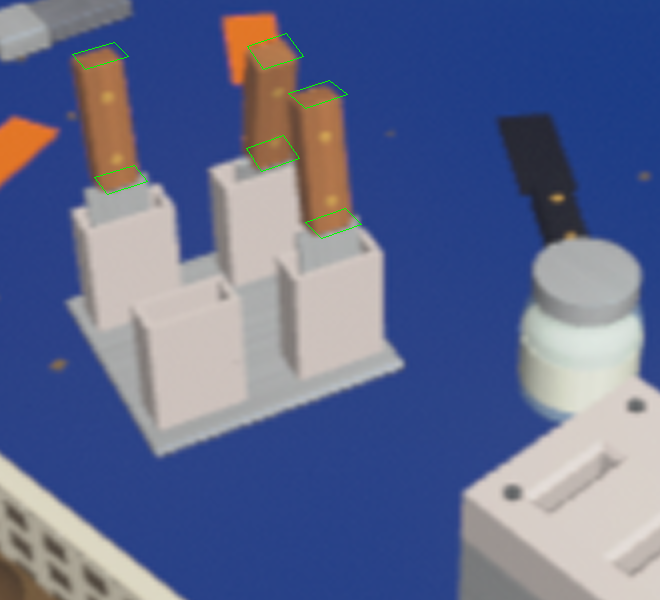

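Fits overlay well. I'll start with scraper C (caddy +x, -y cup).

```bash
python3 -m crank '[[[-5,-20,-20],[0.04,-0.005,0]],[[-10,-40,-50],[0.08,-0.01,0]],[[-16,-55,-80],[0.1,-0.015,0]],[[-16,-64,-105],[0.1,-0.015,0]],[[-16,-64,-114],[0.1,-0.015,0]],[[-16,-64,-114],[0.1,-0.015,0]],[[-16,-64,-114],[0.1,-0.015,0]]]' 55
python3 - <<'E'
from h import *
p,im=cam('wrist'); cv2.imwrite('pics/w2.png',im);s=robot.read_state();print(s['eef_pos'],s['finger_gap'])
E
```

```text
time: 2.37
eef_pos: [616.2, -252.4, 218.9]
orientation: [-3.016, 0.387, -0.006]
force: [-0.7, -0.1, 0.5]
finger_gap: 46.6
[ 616.57672851 -252.34279109  219.67133534] 46.95823778840025
```

View pics/w2.png

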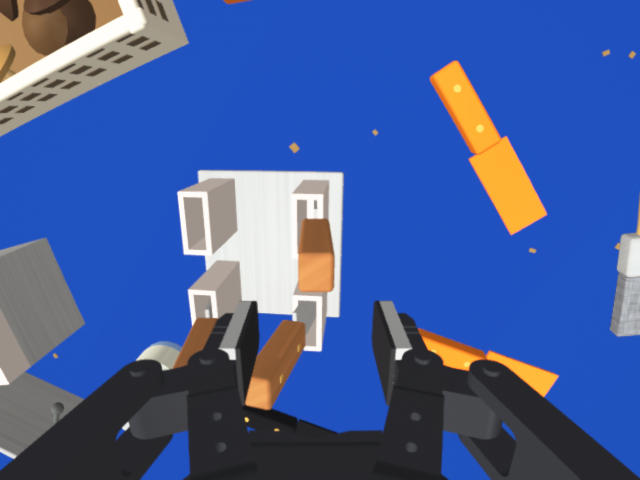

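```bash
python3 -m crank '[[[0,2,-20],[0,0,0]],[[0,4,-40],[0,0,0]],[[0.5,6,-60],[0,0,0]],[[0.7,8,-80],[0,0,0]],[[0.7,9,-90],[0,0,0]],[[0.7,9,-90],[0,0,0]],[[0.7,9,-90],[0,0,0]]]' 55
python3 -m crank '[[[0,0,0],[0,0,0]],[[0,0,0],[0,0,0]],[[0,0,0],[0,0,0]],[[0,0,0],[0,0,0]],[[0,0,0],[0,0,0]],[[0,0,0],[0,0,0]],[[0,0,0],[0,0,0]]]' 0 80
python3 - <<'E'
from h import *
p,im=cam('wrist'); cv2.imwrite('pics/w3.png',im)
E
```

```text
time: 3.0
eef_pos: [617.4, -243.7, 128.9]
orientation: [-3.017, 0.386, -0.006]
force: [0.4, -0.2, 0.5]
finger_gap: 46.8
time: 3.58
eef_pos: [617.4, -243.7, 129.0]
orientation: [-3.016, 0.387, -0.007]
force: [-0.3, 1.7, 6.9]
finger_gap: 19.3
```

View pics/w3.png

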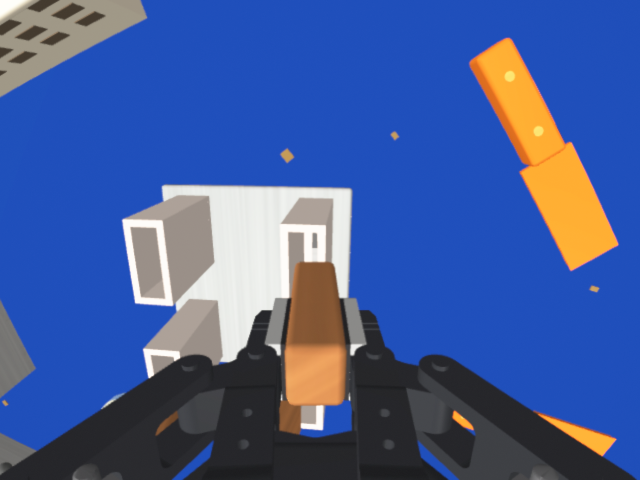

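```bash
python3 -m crank '[[[0,-1,10],[0,0,0]],[[0,-3,30],[0,0,0]],[[0,-5,50],[0,0,0]],[[-0.5,-7,70],[0,0,0]],[[-1,-9,90],[0,0,0]],[[-1,-10,115],[-0.03,0.005,0.03]],[[-1,-10,140],[-0.06,0.01,0.1]],[[-1,-5,160],[-0.1,0.015,0.2]],[[-1,0,165],[-0.1,0.015,0.255]],[[-1,0,165],[-0.1,0.015,0.255]],[[-1,0,165],[-0.1,0.015,0.255]],[[-1,0,165],[-0.1,0.015,0.255]]]' 
python3 - <<'E'
from h import *
for n in ('wrist','side','scene'):
    p,im=cam(n); cv2.imwrite(f'pics/{n}4.png',im); np.save(f'{n}4.npy',p)
print(robot.read_state())
a=cv2.imread('pics/side4.png');b=cv2.imread('pics/scene4.png');w=cv2.imread('pics/wrist4.png')
cv2.imwrite('pics/m4.png',np.hstack([cv2.resize(x,(400,300)) for x in (a,b)]))
E
```

```text
time: 4.63
eef_pos: [615.3, -244.1, 291.3]
orientation: [-3.141, 0.005, 0.023]
force: [0.4, 0.0, -1.0]
finger_gap: 19.3
{'time': 4.7833, 'joint_positions': array([-0.5515235 ,  0.62283799,  0.87804934, -0.0069558 ,  1.65314759,
        1.02095163]), 'joint_vel': array([ 0.00067623, -0.00318349, -0.00581264, -0.00109043, -0.00027279,
       -0.00566961]), 'joint_torque': array([ 8.11722362e-02, -5.71054173e+01, -2.79000878e+01, -1.93747482e-02,
        3.99884256e-02,  1.28650366e-02]), 'eef_pos': array([ 615.42816146, -244.14527846,  291.37344704]), 'orientation': array([-3.14091095,  0.00346733,  0.02235124]), 'force': array([-0.47821677, -0.23168422, -1.45001335]), 'ft_torque': array([ 0.05075757, -0.00844003, -0.01985472]), 'finger_gap': 19.420464142489408}
```

View pics/m4.png

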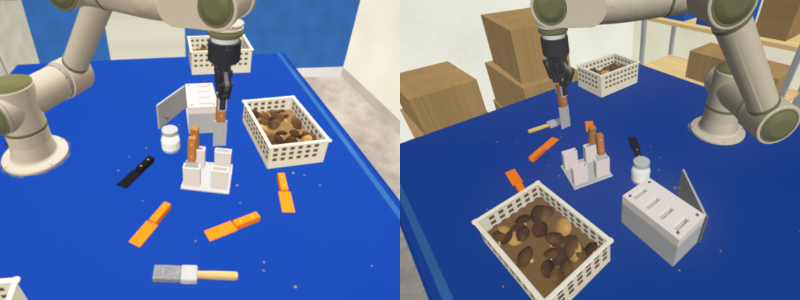

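View pics/wrist4.png

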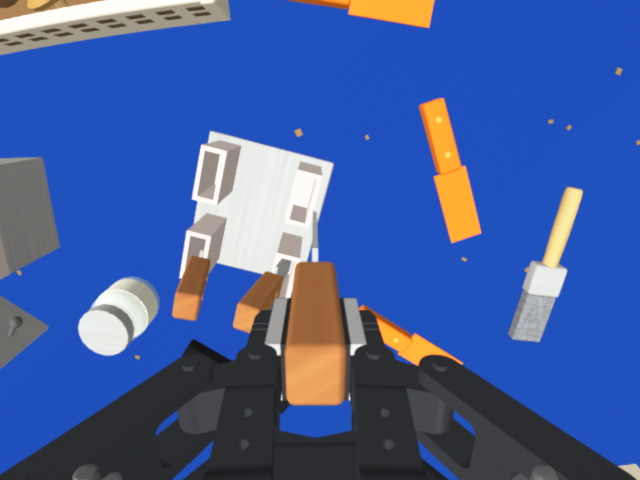

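```bash
cat > held.py <<'E'
import sys
from h import *
# overlay model held scraper; args: tag, grip dist d (TCP from tip), rx(pivot about jaw)
def overlay(tag,d=118,piv=0.,off=0.,sc=4):
    s=robot.read_state(); M=R.from_rotvec(s['orientation']).as_matrix()
    X=M[:,0];Y=M[:,1];Z=M[:,2]
    # scraper frame in tool frame: z_s=-Z ; x_s=X ; y_s=-Y
    B=np.c_[X,-Y,-Z]
    def W(pts):
        pts=np.array(pts,float)-[0,0,d+19]
        pts=R.from_rotvec([0,piv,0]).apply(pts)+[0,0,19]+[off,0,0]
        return s['eef_pos']+pts@B.T
    box=lambda a,b,z0,z1:[[(a*i,b*j,z) for i,j in ((1,1),(1,-1),(-1,-1),(-1,1))] for z in (z0,z1)]
    out=[]
    for n in ('side','scene','wrist'):
        p,im=cam(n)
        c=proj(p,W([(0,0,60)]))[0] if n!='wrist' else np.array([318,300])
        big=cv2.resize(im,None,fx=sc,fy=sc,interpolation=cv2.INTER_CUBIC)
        for q in box(18,1.5,0,82)+box(12,10,82,160):
            u=(proj(p,W(q))*sc+sc/2).astype(int); cv2.polylines(big,[u.reshape(-1,1,2)],True,(0,255,0),1)
        w,h=(66,150) if n!='wrist' else (66,150)
        x0=int(np.clip((c[0]-w/2)*sc,0,640*sc-w*sc));y0=int(np.clip((c[1]-h/2)*sc,0,480*sc-h*sc))
        out.append(big[y0:y0+h*sc,x0:x0+w*sc])
    cv2.imwrite(f'pics/{tag}.png',np.hstack(out))
    print(s['eef_pos'].round(1),'Z',Z.round(3),'yaw',np.arctan2(X[1],X[0]).round(3),'gap',s['finger_gap'],'F',s['force'].round(1))
if __name__=='__main__': overlay(sys.argv[1],*[float(a) for a in sys.argv[2:]])
E
python3 held.py h1
```

```text
[ 615.4 -244.1  291.4] Z [-0.014  0.001 -1.   ] yaw -0.002 gap 19.420464142489408 F [-0.5 -0.2 -1.5]
```

View pics/h1.png

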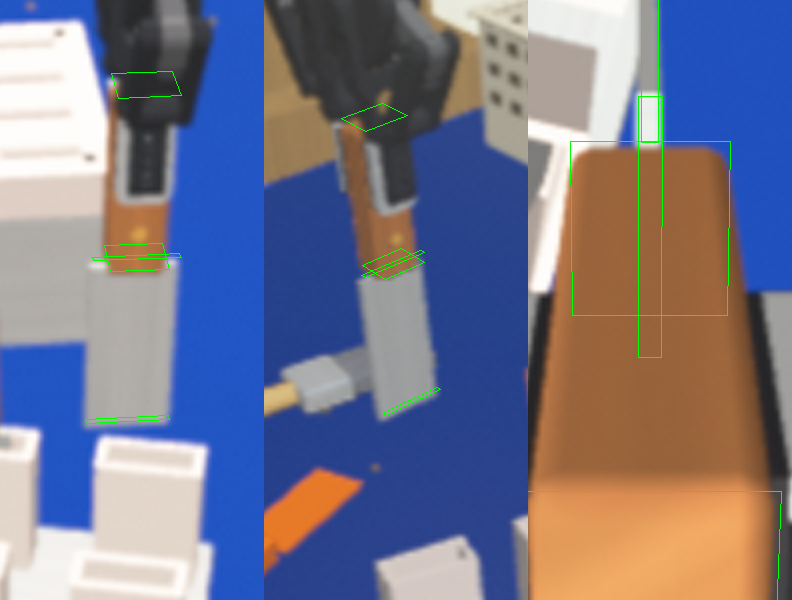

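```bash
python3 -m crank '[[[0,10,15],[0,0,0]],[[0,35,30],[0,0,0]],[[0,65,35],[0,0,0]],[[0,95,35],[0,0,0]],[[0,130,35],[0,0,0]],[[-5,165,35],[0,0,0]],[[-15,200,35],[0,0,0]],[[-25,235,35],[0,0,0]],[[-35,270,35],[0,0,0]],[[-45,305,30],[0,0,0]],[[-55,335,25],[0,0,0]],[[-65,365,20],[0,0,0]],[[-70,385,15],[0,0,0]],[[-71,393,15],[0,0,0]],[[-71,393,15],[0,0,0]],[[-71,393,15],[0,0,0]],[[-71,393,15],[0,0,0]]]' 
python3 - <<'E'
from h import *
p,im=cam('wrist'); cv2.imwrite('pics/w5.png',im);np.save('w5.npy',p);s=robot.read_state();print(s['eef_pos'],s['finger_gap'])
E
```

```text
time: 6.35
eef_pos: [545.2, 148.1, 307.5]
orientation: [3.141, -0.003, -0.019]
force: [0.3, 1.5, -1.0]
finger_gap: 18.9
[545.21720318 148.05383436 307.44122162] 19.2381624247246
```

View pics/w5.png

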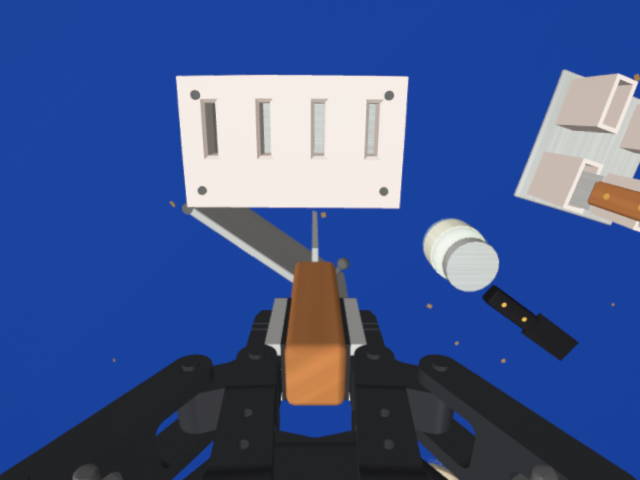

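Clean view of the rack top: four slots at columns ~210, 264, 319, 373, rows 98–158. I'll measure it and zoom in.

```bash
python3 - <<'E'
from h import *
crop(cv2.imread('pics/w5.png'),170,65,245,150,3,'z7.png')
E
```

```text
(no output)
```

View pics/z7.png

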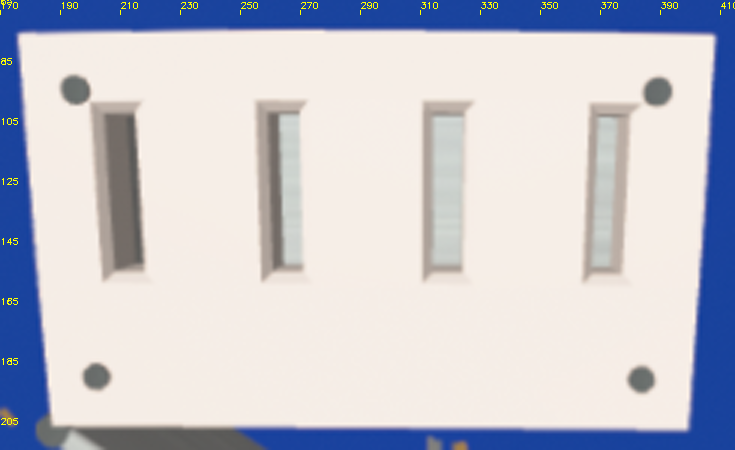

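```bash
cat > rackw.py <<'E'
from h import *
from fit import T
from scipy.optimize import least_squares
p=np.load('w5.npy',allow_pickle=True).item()
pts=[];px=[]
for (x,y),(u,v) in zip([(55,95),(55,-95),(-55,-95),(-55,95)],[(17,33),(716,36),(689,431),(51,426)]): pts.append((x,y,115));px.append((u,v))
for cy,q in zip((69,23,-23,-69),[[(90,101),(143,102),(102,282),(153,282)],[(255,101),(307,101),(262,283),(311,281)],[(422,101),(475,101),(422,283),(470,281)],[(589,103),(640,104),(583,283),(632,283)]]):
    for (a,b),uv in zip([(25,7.5),(25,-7.5),(-25,7.5),(-25,-7.5)],q): pts.append((12+a,cy+b,115));px.append(uv)
px=np.array(px)/3+[170,65]
f=lambda q:(proj(p,T(q,pts))-px).ravel()
r=least_squares(f,[603,167,0]);print(r.x.round(4));print(r.fun.reshape(-1,2).round(1).tolist())
for cy in (69,23,-23,-69): print(T(r.x,[(12,cy,115)]).round(1))
E
python3 rackw.py
```

```text
[ 6.028732e+02  1.673316e+02 -8.500000e-03]
[[0.5, 0.2], [-1.0, -0.2], [-0.8, -0.8], [0.3, -0.3], [-0.2, 0.0], [-0.1, -0.5], [-0.0, 0.3], [0.1, 0.3], [-0.2, -0.4], [0.6, -0.4], [-0.5, -0.1], [0.6, 0.6], [-0.2, -0.3], [0.3, -0.1], [-0.4, 0.1], [1.0, 0.9], [-0.3, -0.3], [0.8, -0.4], [-0.7, 0.6], [0.3, 0.8]]
[[615.5 236.2 115. ]]
[[615.1 190.2 115. ]]
[[614.7 144.2 115. ]]
[[614.3  98.2 115. ]]
```

```bash
python3 -m crank '[[[10,15,0],[0,0,0]],[[25,35,0],[0,0,0]],[[40,55,0],[0,0,-0.007]],[[55,72,-10],[0,0,-0.007]],[[65,82,-25],[0,0,-0.007]],[[71,88,-40],[0,0,-0.007]],[[71.8,88.2,-52],[0,0,-0.007]],[[71.8,88.2,-52],[0,0,-0.007]],[[71.8,88.2,-52],[0,0,-0.007]],[[71.8,88.2,-52],[0,0,-0.007]]]' 
python3 held.py h2
```

```text
time: 7.23
eef_pos: [616.8, 236.8, 256.4]
orientation: [3.141, -0.013, -0.018]
force: [-0.8, 0.5, -1.3]
finger_gap: 19.1
[616.8 236.8 256.4] Z [-0.011  0.    -1.   ] yaw -0.009 gap 19.09762538380368 F [-0.8  0.5 -1.3]
```

View pics/h2.png

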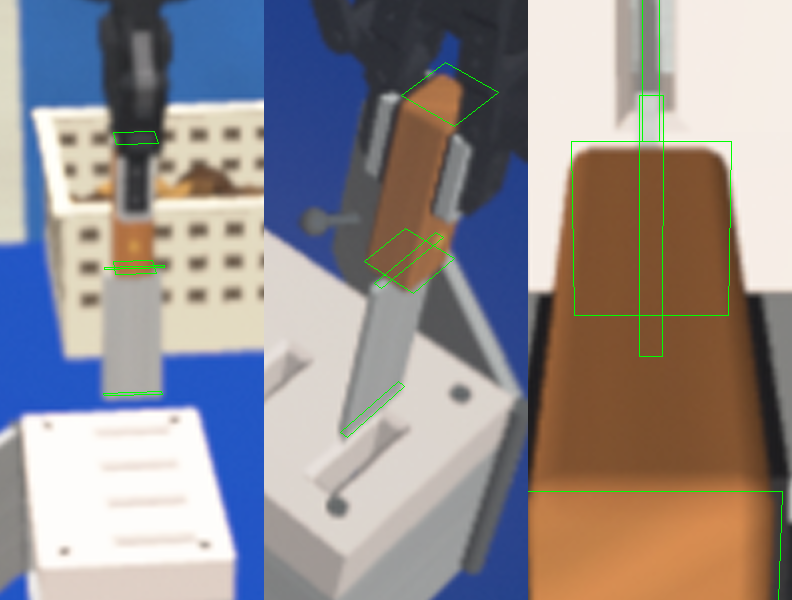

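```bash
python3 -m crank '[[[0,-0.4,-8],[0,0,0]],[[0,-0.4,-16],[0,0,0]],[[0,-0.4,-22],[0,0,0]],[[0,-0.4,-28],[0,0,0]],[[0,-0.4,-34],[0,0,0]],[[0,-0.4,-40],[0,0,0]],[[0,-0.4,-40],[0,0,0]]]' 
python3 held.py h3
```

```text
time: 7.97
eef_pos: [616.1, 237.0, 213.6]
orientation: [3.141, -0.012, -0.024]
force: [-0.7, -0.8, -1.6]
finger_gap: 19.0
[616.1 237.  213.6] Z [-0.015 -0.001 -1.   ] yaw -0.008 gap 19.015006377596922 F [-0.7 -0.8 -1.6]
```

View pics/h3.png

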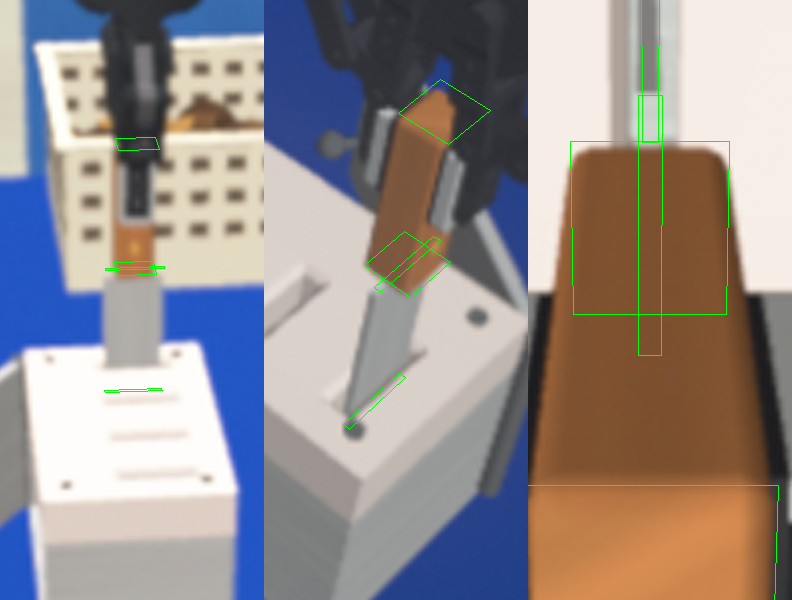

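```bash
python3 -m crank '[[[0,-0.4,-10],[0,0,0]],[[0,-0.4,-20],[0,0,0]],[[0,-0.4,-30],[0,0,0]],[[0,-0.4,-40],[0,0,0]],[[0,-0.4,-48],[0,0,0]],[[0,-0.4,-54],[0,0,0]],[[0,-0.4,-58],[0,0,0]],[[0,-0.4,-60],[0,0,0]],[[0,-0.4,-60],[0,0,0]],[[0,-0.4,-60],[0,0,0]]]' 
python3 held.py h4
```

```text
time: 8.95
eef_pos: [616.7, 236.7, 155.7]
orientation: [3.141, -0.012, -0.019]
force: [-0.0, -0.0, -0.9]
finger_gap: 19.5
[616.7 236.7 155.7] Z [-0.012 -0.    -1.   ] yaw -0.008 gap 19.540194458503354 F [-0.  -0.  -0.9]
```

View pics/h4.png

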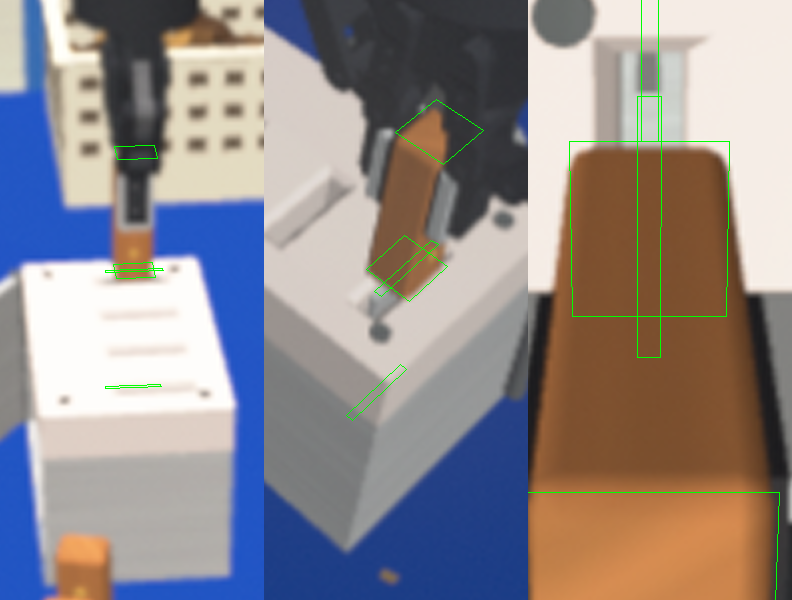

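```bash
python3 -m crank '[[[0,-0.4,-2],[0,0,0]],[[0,-0.4,-3],[0,0,0]],[[0,-0.4,-4],[0,0,0]],[[0,-0.4,-5],[0,0,0]],[[0,-0.4,-6],[0,0,0]],[[0,-0.4,-6],[0,0,0]]]'
```

```text
time: 9.6
eef_pos: [616.8, 236.3, 152.9]
orientation: [3.142, -0.012, -0.015]
force: [-7.9, -2.0, 19.3]
finger_gap: 19.4
```

```bash
python3 -m crank '[[[0,0,1],[0,0,0]],[[0,0,2],[0,0,0]],[[0,0,2],[0,0,0]],[[0,0,2],[0,0,0]],[[0,0,2],[0,0,0]],[[0,0,2],[0,0,0]]]' 45
python3 -m crank '[[[0,0,10],[0,0,0]],[[0,0,25],[0,0,0]],[[0,0,45],[0,0,0]],[[0,0,70],[0,0,0]],[[0,0,100],[0,0,0]],[[0,0,120],[0,0,0]],[[0,0,130],[0,0,0]],[[0,0,130],[0,0,0]],[[0,0,130],[0,0,0]]]'
python3 - <<'E'
from h import *
ims=[]
for n in ('side','scene'):
    p,im=cam(n); cv2.imwrite(f'pics/{n}6.png',im)
    c=proj(p,[615,236,150])[0].astype(int); ims.append(cv2.resize(im[c[1]-60:c[1]+60,c[0]-65:c[0]+65],None,fx=3,fy=3))
p,im=cam('wrist'); cv2.imwrite('pics/w6.png',im)
cv2.imwrite('pics/m6.png',np.hstack(ims)); print(robot.read_state()['eef_pos'])
E
```

```text
time: 10.1
eef_pos: [616.4, 236.3, 151.0]
orientation: [3.141, -0.012, -0.021]
force: [-1.2, 0.7, 0.4]
finger_gap: 38.3
time: 10.85
eef_pos: [616.4, 236.3, 280.6]
orientation: [3.141, -0.012, -0.021]
force: [0.4, -0.5, -0.5]
finger_gap: 38.2
[616.14769999 236.19512455 279.45415679]
```

View pics/m6.png

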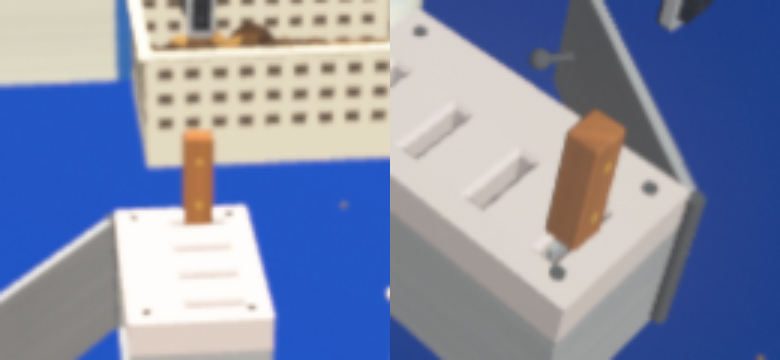

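View pics/side6.png

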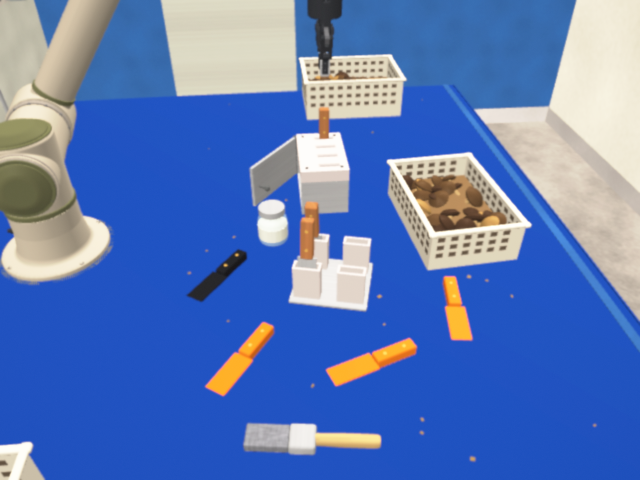

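```bash
cat > tgt.py <<'E'
from h import *
import sys
# tgt x y z ax ay yaw : tool axis up (ax,ay), yaw of tool x
x,y,z,ax,ay,yaw=map(float,sys.argv[1:])
s=robot.read_state(); M=R.from_rotvec(s['orientation'])
up=np.array([ax,ay,np.sqrt(1-ax*ax-ay*ay)])
X=np.array([np.cos(yaw),np.sin(yaw),0]); X-=up*(X@up); X/=np.linalg.norm(X)
Mt=R.from_matrix(np.c_[X,np.cross(-up,X),-up])
print('shift',(np.array([x,y,z])-s['eef_pos']).round(1),'turn',(Mt*M.inv()).as_rotvec().round(3))
E
python3 tgt.py 620 -188 300 0 0 -0.25; python3 tgt.py 544.2 -188.7 225 0.035 0.09 -0.25
```

```text
shift [   3.9 -424.2   20.5] turn [-0.001 -0.016 -0.242]
shift [ -71.9 -424.9  -54.5] turn [-0.095  0.008 -0.242]
```

```bash
python3 -m crank '[[[0,-15,10],[0,0,0]],[[-5,-40,20],[0,0,0]],[[-10,-70,20],[0,0,0]],[[-15,-105,20],[-0.02,0.002,-0.05]],[[-20,-140,20],[-0.03,0.002,-0.08]],[[-25,-175,20],[-0.04,0.003,-0.1]],[[-30,-210,20],[-0.05,0.004,-0.13]],[[-35,-245,20],[-0.06,0.005,-0.16]],[[-42,-280,20],[-0.07,0.006,-0.19]],[[-49,-315,15],[-0.08,0.007,-0.22]],[[-56,-350,0],[-0.095,0.008,-0.242]],[[-63,-380,-20],[-0.095,0.008,-0.242]],[[-68,-405,-35],[-0.095,0.008,-0.242]],[[-71,-420,-48],[-0.095,0.008,-0.242]],[[-72,-425,-54.5],[-0.095,0.008,-0.242]],[[-72,-425,-54.5],[-0.095,0.008,-0.242]],[[-72,-425,-54.5],[-0.095,0.008,-0.242]]]' 42
python3 - <<'E'
from h import *
p,im=cam('wrist'); cv2.imwrite('pics/w7.png',im)
p,im=cam('side'); cv2.imwrite('pics/s7.png',im)
E
python3 tgt.py 540.9 -197.2 127 0.035 0.09 -0.25
```

```text
time: 12.42
eef_pos: [544.6, -188.4, 227.3]
orientation: [3.024, -0.381, -0.031]
force: [1.2, -0.3, 0.0]
finger_gap: 35.7
shift [  -4.1   -9.3 -100.9] turn [ 0.001  0.005 -0.001]
```

View pics/w7.png

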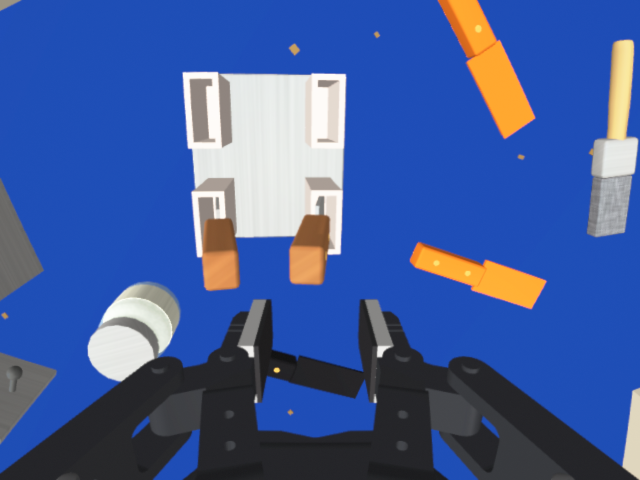

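View pics/s7.png

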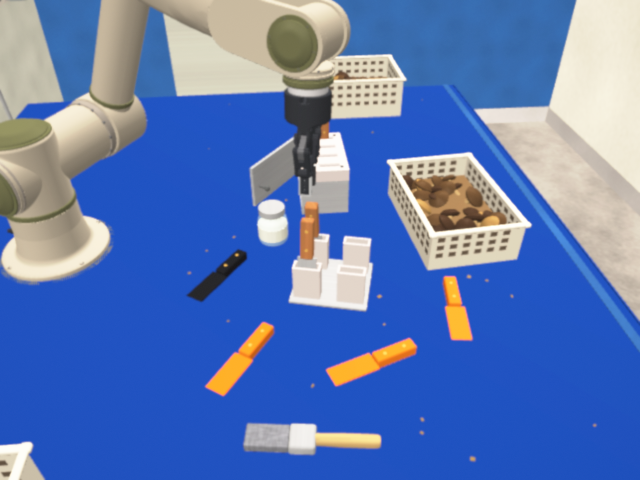

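```bash
python3 -m crank '[[[-0.5,-1.5,-15],[0,0.004,0]],[[-1,-3,-30],[0,0.004,0]],[[-2,-4.2,-46],[0,0.004,0]],[[-2,-4.2,-46],[0,0.004,0]],[[-2,-4.2,-46],[0,0.004,0]]]' 42
python3 - <<'E'
from h import *
p,im=cam('wrist'); cv2.imwrite('pics/w8.png',im)
E
python3 tgt.py 540.9 -197.2 127 0.035 0.09 -0.25
```

```text
time: 12.93
eef_pos: [542.8, -192.2, 181.4]
orientation: [3.024, -0.379, -0.037]
force: [0.1, -0.8, 0.6]
finger_gap: 35.8
shift [ -2.2  -4.7 -55.1] turn [ 0.001  0.001 -0.001]
```

View pics/w8.png

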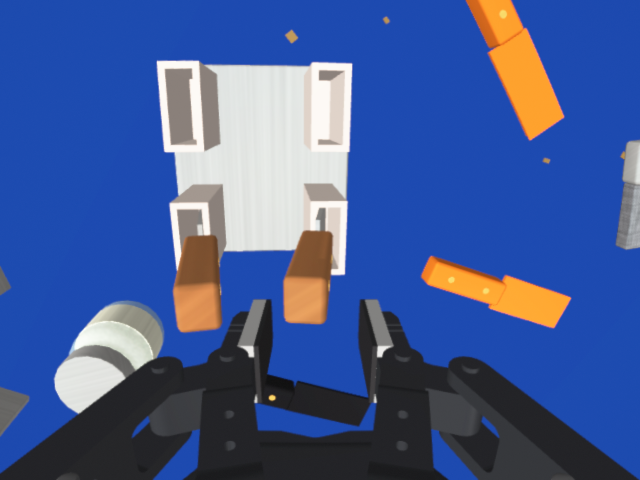

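```bash
python3 -m crank '[[[-0.5,-1,-14],[0,0,0]],[[-1,-2.5,-28],[0,0,0]],[[-1.5,-3.5,-40],[0,0,0]],[[-2,-4.5,-50],[0,0,0]],[[-2.2,-4.7,-55],[0,0,0]],[[-2.2,-4.7,-55],[0,0,0]],[[-2.2,-4.7,-55],[0,0,0]]]' 42
python3 -m crank '[[[0,0,0],[0,0,0]],[[0,0,0],[0,0,0]],[[0,0,0],[0,0,0]],[[0,0,0],[0,0,0]],[[0,0,0],[0,0,0]],[[0,0,0],[0,0,0]]]' 0 80
python3 - <<'E'
from h import *
p,im=cam('wrist'); cv2.imwrite('pics/w9.png',im)
E
```

```text
time: 13.57
eef_pos: [540.8, -197.7, 126.6]
orientation: [3.023, -0.38, -0.035]
force: [-0.7, 0.7, -0.4]
finger_gap: 36.2
time: 14.07
eef_pos: [540.8, -198.3, 127.0]
orientation: [3.022, -0.38, -0.034]
force: [-0.7, -1.4, 6.1]
finger_gap: 19.0
```

View pics/w9.png

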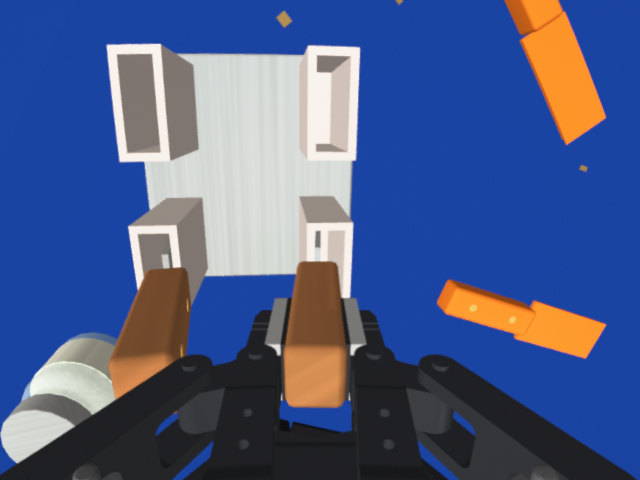

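```bash
python3 -m crank '[[[0.2,0.5,10],[0,0,0]],[[0.8,2,25],[0,0,0]],[[1.5,4,45],[0,0,0]],[[2,5.5,65],[0,0,0]],[[3,7,85],[0,0,0]],[[3,7,110],[0,0,0]],[[3,7,135],[0,0,0]],[[3,7,155],[0,0,0]],[[3,7,170],[0,0,0]],[[3,7,170],[0,0,0]],[[3,7,170],[0,0,0]]]' 
python3 tgt.py 615 98 300 0.014 0 -0.008; python3 tgt.py 545 120 307 0.014 0 -0.008
```

```text
time: 15.03
eef_pos: [543.3, -190.3, 295.9]
orientation: [3.024, -0.38, -0.036]
force: [0.7, -0.2, -1.7]
finger_gap: 19.0
shift [ 71.7 288.3   4.1] turn [ 0.095 -0.01   0.241]
shift [  1.7 310.3  11.1] turn [ 0.095 -0.01   0.241]
```

```bash
python3 -m crank '[[[10,5,15],[0,0,0]],[[25,20,25],[0,0,0]],[[40,45,25],[0.02,0,0.03]],[[55,75,25],[0.03,0,0.06]],[[65,105,25],[0.05,-0.005,0.09]],[[72,135,25],[0.06,-0.005,0.12]],[[72,165,20],[0.08,-0.01,0.15]],[[72,195,15],[0.095,-0.01,0.19]],[[72,225,10],[0.095,-0.01,0.22]],[[72,250,5],[0.095,-0.01,0.241]],[[72,272,0],[0.095,-0.01,0.241]],[[72,284,-5],[0.095,-0.01,0.241]],[[72,288,-10],[0.095,-0.01,0.241]],[[72,288,-10],[0.095,-0.01,0.241]],[[72,288,-10],[0.095,-0.01,0.241]],[[72,288,-10],[0.095,-0.01,0.241]]]' 
python3 held.py h5; python3 tgt.py 616 98.2 255 0.014 0 -0.008
```

```text
time: 16.37
eef_pos: [615.5, 96.1, 285.9]
orientation: [3.14, -0.015, -0.023]
force: [0.3, 1.2, -0.8]
finger_gap: 19.1
[615.5  96.1 285.9] Z [-0.015 -0.001 -1.   ] yaw -0.01 gap 19.081675726847802 F [ 0.3  1.2 -0.8]
shift [  0.5   1.7 -31.1] turn [ 0.001 -0.     0.002]
```

View pics/h5.png

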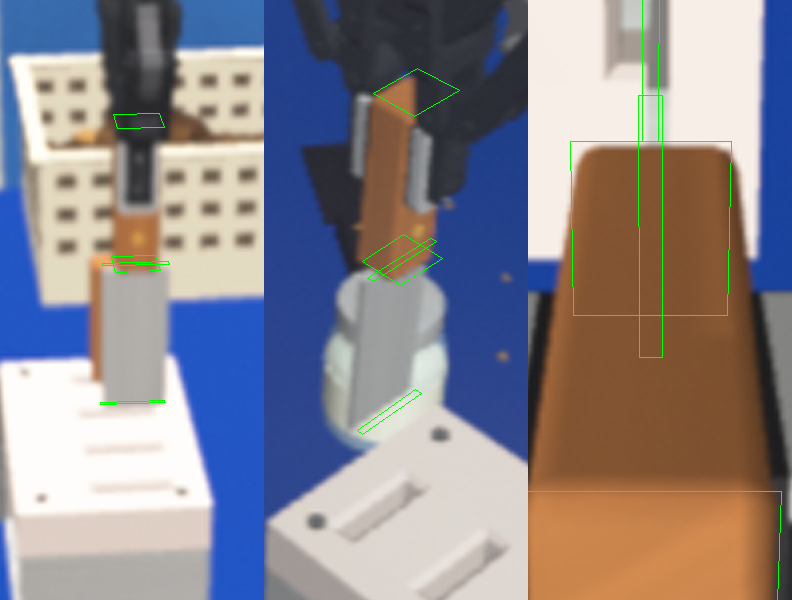

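```bash
python3 - <<'E'
from h import *
p,im=cam('wrist'); s=robot.read_state(); crop(im,275,170,90,120,5,'z8.png')
M=R.from_rotvec(s['orientation']).as_matrix()
for d in (118,80,36): print(d,proj(p,s['eef_pos']+M[:,2]*d+ M[:,0]*18).round(1), proj(p,s['eef_pos']+M[:,2]*d-M[:,0]*0+M[:,1]*10).round(1))
E
```

```text
118 [[314.6 211.4]] [[328.7 236.2]]
80 [[314.6 225.5]] [[330.8 253.8]]
36 [[314.5 248.6]] [[334.2 282.3]]
```

View pics/z8.png

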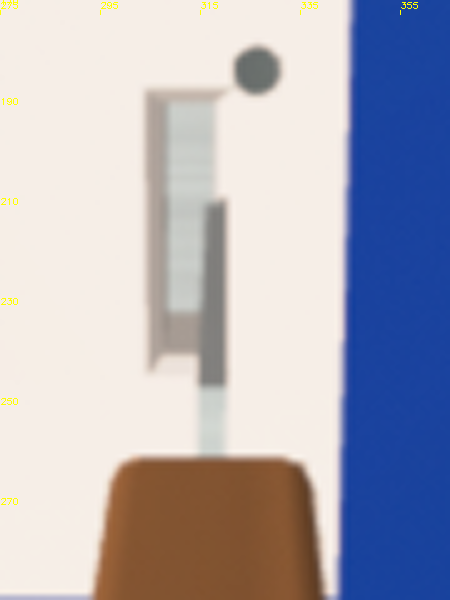

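```bash
python3 -m crank '[[[0.5,2,-5],[0,0,0]],[[0.5,4,-15],[0,0,0]],[[0.5,4,-25],[0,0,0]],[[0.5,4,-31],[0,0,0]],[[0.5,4,-31],[0,0,0]],[[0.5,4,-31],[0,0,0]],[[0.5,4,-31],[0,0,0]]]' 
python3 held.py h6; python3 - <<'E'
from h import *
p,im=cam('wrist');crop(im,275,150,90,120,5,'z9.png')
E
```

```text
time: 17.15
eef_pos: [616.0, 101.4, 255.2]
orientation: [3.141, -0.013, -0.022]
force: [0.7, 0.4, -1.5]
finger_gap: 19.1
[616.  101.4 255.2] Z [-0.014 -0.001 -1.   ] yaw -0.008 gap 19.10796938741813 F [ 0.7  0.4 -1.5]
```

View pics/h6.png

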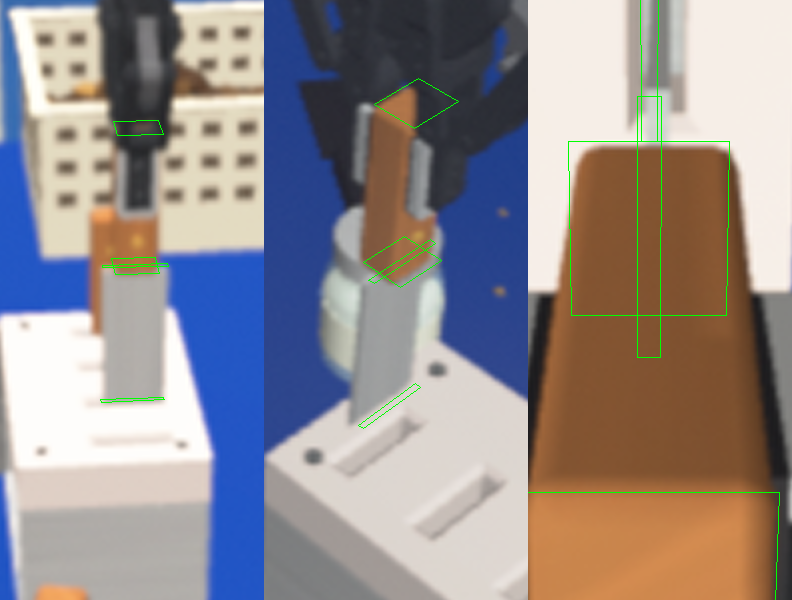

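View pics/z9.png

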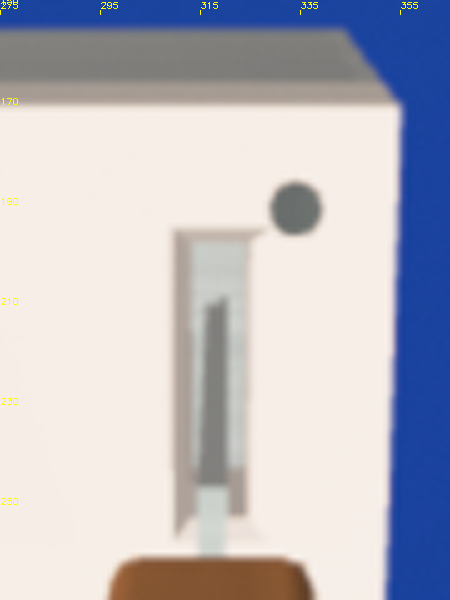

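```bash
python3 -m crank '[[[0,0,-8],[0,0,0]],[[0,0,-16],[0,0,0]],[[0,0,-22],[0,0,0]],[[0,0,-28],[0,0,0]],[[0,0,-34],[0,0,0]],[[0,0,-40],[0,0,0]],[[0,0,-40],[0,0,0]]]'
python3 -m crank '[[[0,0,-10],[0,0,0]],[[0,0,-20],[0,0,0]],[[0,0,-30],[0,0,0]],[[0,0,-40],[0,0,0]],[[0,0,-48],[0,0,0]],[[0,0,-54],[0,0,0]],[[0,0,-58],[0,0,0]],[[0,0,-58],[0,0,0]],[[0,0,-58],[0,0,0]]]' 
python3 held.py h7
```

```text
time: 17.93
eef_pos: [615.4, 101.4, 213.2]
orientation: [3.141, -0.013, -0.027]
force: [-0.1, 0.5, -0.6]
finger_gap: 19.2
time: 18.68
eef_pos: [615.9, 101.4, 156.9]
orientation: [3.141, -0.013, -0.023]
force: [-0.6, -0.6, -0.9]
finger_gap: 19.3
[615.9 101.4 156.9] Z [-0.015 -0.001 -1.   ] yaw -0.008 gap 19.267136072252466 F [-0.6 -0.6 -0.9]
```

View pics/h7.png

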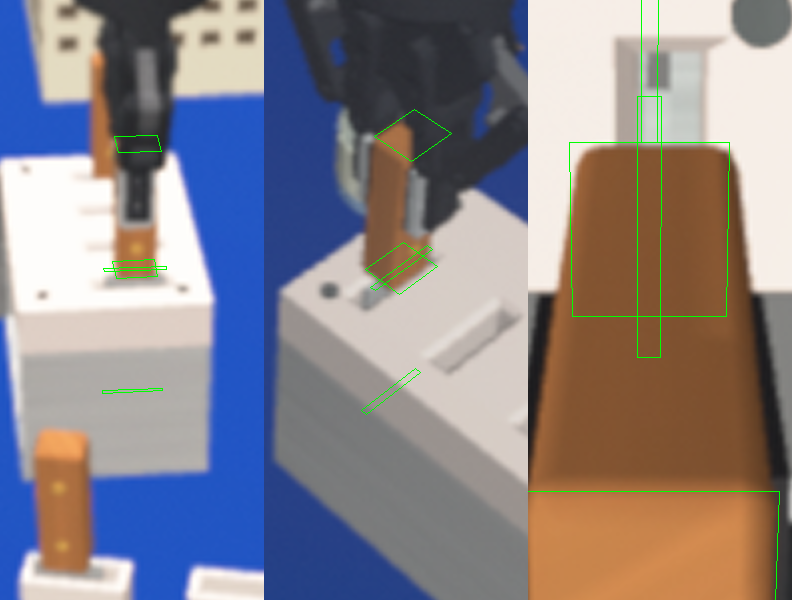

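```bash
python3 -m crank '[[[0,0,-2],[0,0,0]],[[0,0,-3],[0,0,0]],[[0,0,-4],[0,0,0]],[[0,0,-5],[0,0,0]],[[0,0,-6],[0,0,0]],[[0,0,-6],[0,0,0]]]'
```

```text
time: 19.33
eef_pos: [615.8, 101.4, 151.1]
orientation: [3.141, -0.013, -0.023]
force: [-1.2, -0.1, 2.2]
finger_gap: 19.4
```

```bash
python3 -m crank '[[[0,0,-0.7],[0,0,0]],[[0,0,-1.4],[0,0,0]],[[0,0,-2],[0,0,0]],[[0,0,-2],[0,0,0]],[[0,0,-2],[0,0,0]]]'
```

```text
time: 19.75
eef_pos: [615.9, 101.4, 151.0]
orientation: [3.14, -0.013, -0.021]
force: [-6.7, -1.0, 14.4]
finger_gap: 19.3
```

```bash
python3 -m crank '[[[0,0,1],[0,0,0]],[[0,0,2],[0,0,0]],[[0,0,2],[0,0,0]],[[0,0,2],[0,0,0]],[[0,0,2],[0,0,0]],[[0,0,2],[0,0,0]]]' 45
python3 -m crank '[[[0,0,10],[0,0,0]],[[0,0,25],[0,0,0]],[[0,0,45],[0,0,0]],[[0,0,70],[0,0,0]],[[0,0,100],[0,0,0]],[[0,0,120],[0,0,0]],[[0,0,130],[0,0,0]],[[0,0,130],[0,0,0]],[[0,0,130],[0,0,0]]]'
python3 - <<'E'
from h import *
ims=[]
for n in ('side','scene'):
    p,im=cam(n); cv2.imwrite(f'pics/{n}10.png',im)
    ims.append(cv2.resize(im,(400,300)))
    c=proj(p,[615,100,150])[0].astype(int); ims.append(cv2.resize(im[c[1]-60:c[1]+60,c[0]-65:c[0]+65],(400,300)))
cv2.imwrite('pics/m10.png',np.vstack([np.hstack(ims[:2]),np.hstack(ims[2:])])); print(robot.read_state()['eef_pos'])
E
```

```text
time: 20.25
eef_pos: [615.8, 101.4, 150.5]
orientation: [3.141, -0.013, -0.024]
force: [0.0, 0.6, 0.1]
finger_gap: 38.4
time: 21.0
eef_pos: [615.7, 101.4, 280.1]
orientation: [3.141, -0.013, -0.024]
force: [0.2, -0.8, -0.4]
finger_gap: 38.4
[615.3891729  101.34052158 279.00627886]
```

View pics/m10.png

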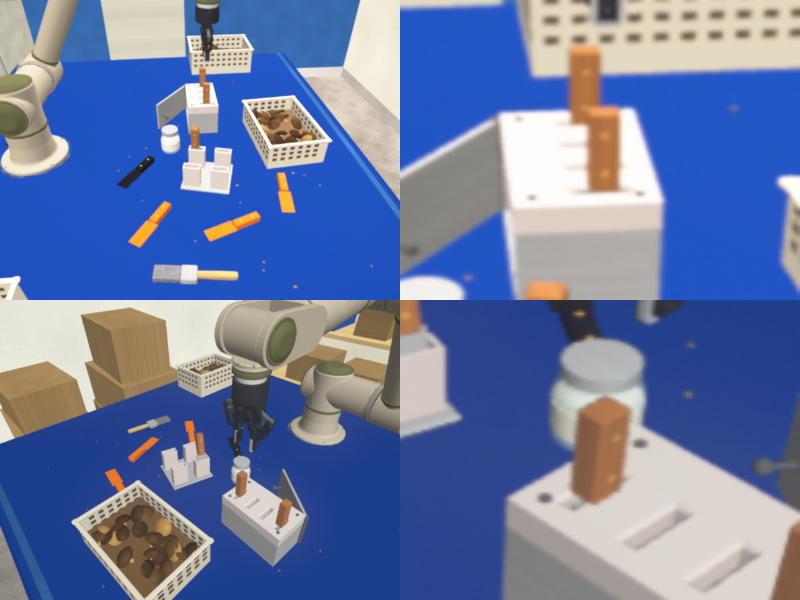

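```bash
python3 tgt.py 553 -151.2 223 -0.02 -0.153 -0.257
```

```text
shift [ -62.4 -252.5  -56. ] turn [ 0.154 -0.019 -0.248]
```

```bash
python3 -m crank '[[[-4,-15,5],[0,0,0]],[[-10,-40,10],[0.02,0,-0.03]],[[-16,-65,10],[0.04,-0.005,-0.06]],[[-23,-95,10],[0.06,-0.01,-0.1]],[[-30,-125,5],[0.08,-0.01,-0.14]],[[-38,-155,0],[0.1,-0.015,-0.18]],[[-46,-185,-10],[0.13,-0.019,-0.22]],[[-54,-215,-25],[0.154,-0.019,-0.248]],[[-60,-238,-40],[0.154,-0.019,-0.248]],[[-62.4,-250,-52],[0.154,-0.019,-0.248]],[[-62.4,-252.5,-56],[0.154,-0.019,-0.248]],[[-62.4,-252.5,-56],[0.154,-0.019,-0.248]],[[-62.4,-252.5,-56],[0.154,-0.019,-0.248]]]' 52
python3 - <<'E'
from h import *
p,im=cam('wrist'); cv2.imwrite('pics/w11.png',im)
p,im=cam('side'); cv2.imwrite('pics/s11.png',im); crop(im,240,180,160,140,4,'z11.png')
E
python3 tgt.py 554.9 -136.7 127.6 -0.02 -0.153 -0.257
```

```text
time: 22.18
eef_pos: [553.8, -150.1, 225.2]
orientation: [-2.963, 0.379, -0.006]
force: [0.5, 0.8, 0.3]
finger_gap: 44.5
shift [  0.9  13.2 -98.1] turn [ 0.001  0.004 -0.001]
```

View pics/w11.png

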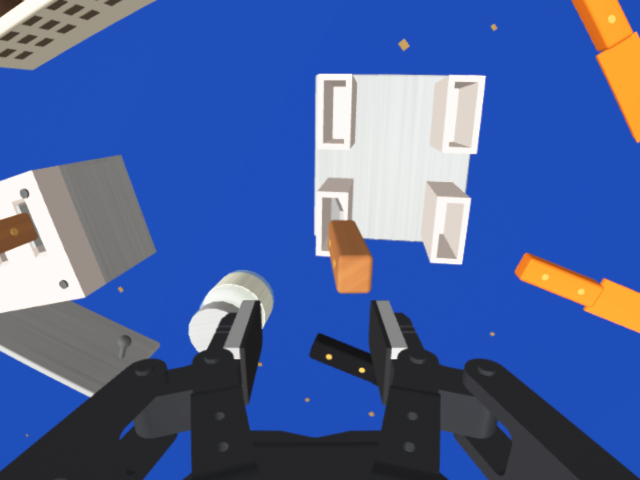

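View pics/z11.png

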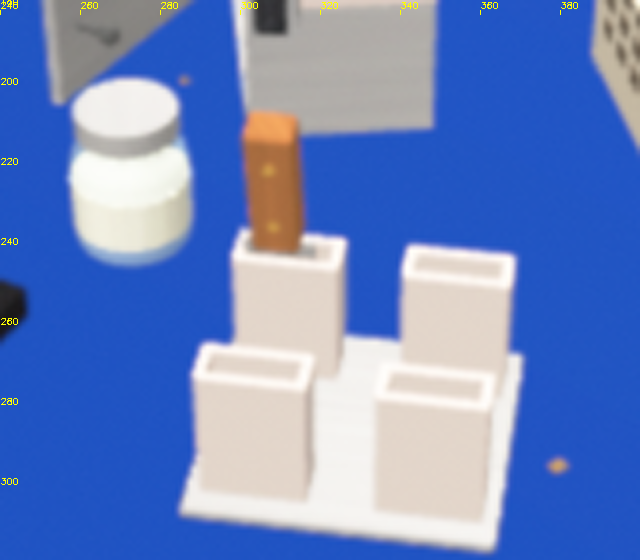

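```bash
python3 - <<'E'
from h import *
im=cv2.imread('pics/w11.png'); crop(im,310,60,180,230,3,'z12.png') ; crop(im,310,180,80,120,6,'z13.png')
p,_=cam('wrist'); np.save('w11.npy',p); print(p['eye'])
E
```

```text
[ 625.74734434 -191.12051977  366.06806439]
```

View pics/z12.png

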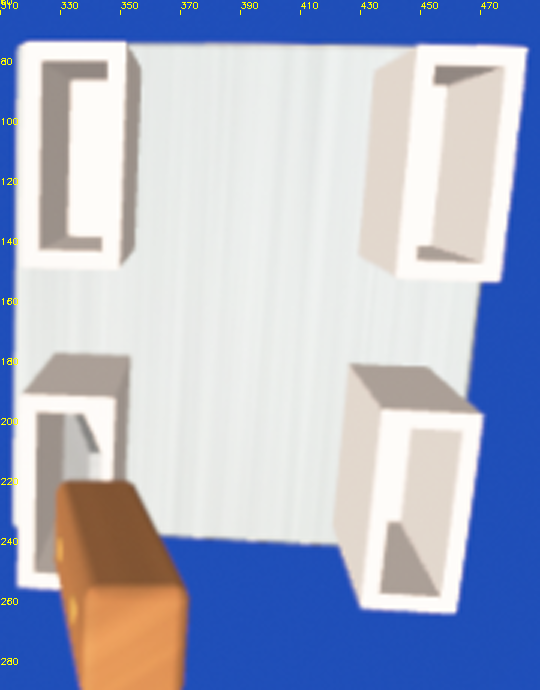

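View pics/z13.png

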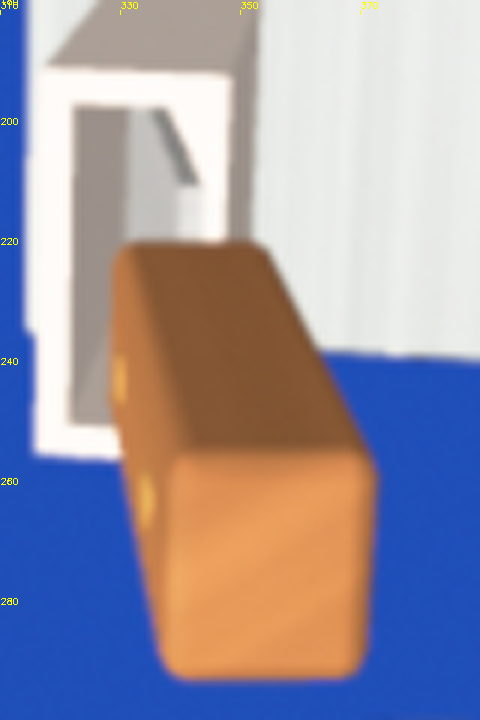

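```bash
cat > fit3.py <<'E'
from fit import *
import fit
P['wrist']=np.load('w11.npy',allow_pickle=True).item()
def cup(sx,sy,ax,ay): return (sx*42+ax*26,sy*45+ay*12,78)
o={'wrist':[(cup(-1,1,1,1),(317.3,192.3)),(cup(-1,1,1,-1),(348.7,192.7)),(cup(-1,1,-1,1),(316,256)),(cup(-1,-1,1,1),(436.7,196.7)),(cup(-1,-1,1,-1),(471,198)),(cup(-1,-1,-1,1),(430.3,263.3)),(cup(-1,-1,-1,-1),(462,264.3)),(cup(1,1,1,1),(316.7,74.3)),(cup(1,1,1,-1),(352.3,74)),(cup(1,1,-1,1),(316.7,149)),(cup(1,1,-1,-1),(350.3,149.3)),(cup(1,-1,1,1),(449.3,75.3)),(cup(1,-1,1,-1),(485.7,76)),(cup(1,-1,-1,1),(442,152.3)),(cup(1,-1,-1,-1),(476.7,154))]}
q,r=fit.fit(o,[585,-190,-.25]); print(q.round(3),abs(r).max())
def c(ax,ay,z): return (12*ax,10*ay,z)
o={'wrist':[(c(1,1,160),(339.7,255.8)),(c(1,-1,160),(373.3,255.3)),(c(-1,-1,160),(371.3,293.5)),(c(-1,1,160),(336.7,293.3)),(c(1,1,82),(330.7,220.3)),(c(1,-1,82),(353.3,220.3))],
'side':[(c(-1,-1,160),(301,215)),(c(1,-1,160),(314.8,215.8)),(c(-1,-1,82),(302.5,242)),(c(1,-1,82),(315.3,243))]}
for per in (['wrist'],['wrist','side']):
    def f(v):
        Rr=R.from_rotvec([v[3],v[4],0])*R.from_euler('z',v[5])
        return np.concatenate([(proj(P[n],Rr.apply(np.array([x[0] for x in o[n]]))+v[:3])-np.array([x[1] for x in o[n]])).ravel() for n in per]+[[(v[2]-11)/1.5]])
    c0=T(q,[[-42,45,10]])[0]
    r=least_squares(f,[*c0,.1,0,q[2]]);v=r.x; a=R.from_rotvec([v[3],v[4],0]).apply([0,0,1])
    print(per,v.round(3),'axis',a.round(3),'caddy',R.from_euler('z',-q[2]).apply(a).round(3),'tcp@119',(v[:3]+119*a).round(1),abs(r.fun).max().round(2))
E
python3 fit3.py
```

```text
[ 5.83512e+02 -1.94691e+02 -2.63000e-01] 1.5209470977133037
['wrist'] [ 5.50751e+02 -1.31829e+02  9.17100e+00  1.89000e-01 -3.40000e-02
 -2.77000e-01] axis [-0.034 -0.188  0.982] caddy [ 0.016 -0.19   0.982] tcp@119 [ 546.7 -154.2  126. ] 2.22
['wrist', 'side'] [ 5.51016e+02 -1.31827e+02  9.01600e+00  1.89000e-01 -3.50000e-02
 -2.70000e-01] axis [-0.035 -0.188  0.981] caddy [ 0.015 -0.191  0.981] tcp@119 [ 546.8 -154.2  125.8] 2.33
```

The caddy has been knocked about 7 mm in x and 16 mm in y, and scraper A's lean is now 0.19. I'll re-aim.

```bash
python3 tgt.py 544.2 -170 214 -0.033 -0.18 -0.265
```

```text
shift [ -9.8 -20.  -11.7] turn [ 0.029 -0.007 -0.01 ]
```

```bash
python3 -m crank '[[[-3,-7,-3],[0.01,-0.002,-0.003]],[[-7,-14,-7],[0.02,-0.004,-0.007]],[[-9.8,-20,-11.7],[0.029,-0.007,-0.01]],[[-9.8,-20,-11.7],[0.029,-0.007,-0.01]],[[-9.8,-20,-11.7],[0.029,-0.007,-0.01]],[[-9.8,-20,-11.7],[0.029,-0.007,-0.01]]]' 52
python3 - <<'E'
from h import *
p,im=cam('wrist'); cv2.imwrite('pics/w12.png',im)
E
python3 tgt.py 546.8 -154.2 126.5 -0.033 -0.18 -0.265
```

```text
time: 22.83
eef_pos: [543.6, -171.3, 213.2]
orientation: [-2.931, 0.392, -0.011]
force: [0.1, 0.8, 0.4]
finger_gap: 44.2
shift [  3.1  16.9 -86.8] turn [-0.001 -0.001  0.002]
```

View pics/w12.png

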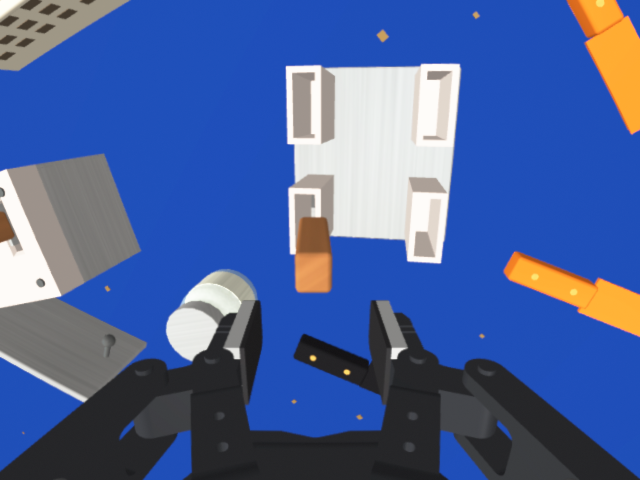

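```bash
python3 -m crank '[[[0.5,3,-15],[0,0,0]],[[1,6,-32],[0,0,0]],[[1.8,10,-50],[0,0,0]],[[2.5,13.5,-68],[0,0,0]],[[3,16,-80],[0,0,0]],[[3.1,17,-87],[0,0,0]],[[3.1,17,-87],[0,0,0]],[[3.1,17,-87],[0,0,0]]]' 52
python3 -m crank '[[[0,0,0],[0,0,0]],[[0,0,0],[0,0,0]],[[0,0,0],[0,0,0]],[[0,0,0],[0,0,0]],[[0,0,0],[0,0,0]],[[0,0,0],[0,0,0]],[[0,0,0],[0,0,0]]]' 0 80
python3 -m crank '[[[0,-1.5,10],[0,0,0]],[[-0.8,-4.5,25],[0,0,0]],[[-1.5,-8,45],[0,0,0]],[[-2,-11.5,65],[0,0,0]],[[-3,-15,85],[0,0,0]],[[-3,-15,110],[0,0,0]],[[-3,-15,135],[0,0,0]],[[-3,-15,155],[0,0,0]],[[-3,-15,170],[0,0,0]],[[-3,-15,170],[0,0,0]],[[-3,-15,170],[0,0,0]]]' 
python3 held.py h8
python3 tgt.py 615.5 144.2 290 0.014 0 -0.008
```

```text
time: 23.55
eef_pos: [547.0, -154.2, 126.6]
orientation: [-2.932, 0.391, -0.012]
force: [0.5, 0.7, 1.0]
finger_gap: 44.2
time: 24.13
eef_pos: [547.2, -154.2, 127.1]
orientation: [-2.932, 0.392, -0.014]
force: [-0.5, -0.1, 6.1]
finger_gap: 19.5
time: 25.05
eef_pos: [543.6, -169.3, 296.3]
orientation: [-2.932, 0.392, -0.012]
force: [-0.4, 0.7, -2.3]
finger_gap: 19.0
[ 543.6 -169.3  296.3] Z [ 0.032  0.18  -0.983] yaw -0.264 gap 19.0133537834497 F [-0.4  0.7 -2.3]
shift [ 72.2 313.2  -4.8] turn [-0.184  0.02   0.258]
```

View pics/h8.png

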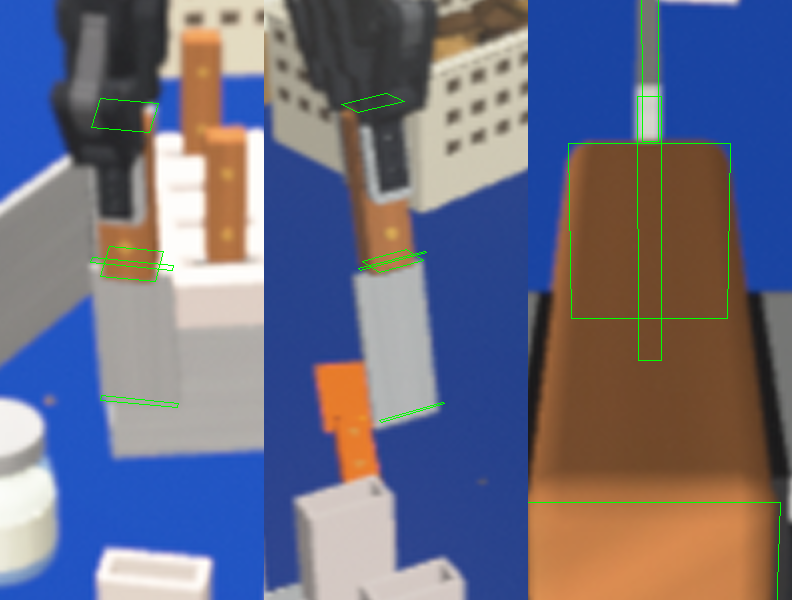

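```bash
python3 -m crank '[[[-3,15,10],[-0.02,0,0.02]],[[-3,40,25],[-0.04,0.005,0.05]],[[-3,70,35],[-0.07,0.01,0.08]],[[-3,100,40],[-0.09,0.01,0.11]],[[-3,135,40],[-0.11,0.012,0.14]],[[-3,170,40],[-0.13,0.014,0.17]],[[-3,205,40],[-0.15,0.016,0.2]],[[0,240,40],[-0.17,0.018,0.23]],[[5,270,40],[-0.184,0.02,0.258]],[[15,295,40],[-0.184,0.02,0.258]],[[30,308,40],[-0.184,0.02,0.258]],[[48,313,35],[-0.184,0.02,0.258]],[[65,313,15],[-0.184,0.02,0.258]],[[72,313,0],[-0.184,0.02,0.258]],[[72,313,-5],[-0.184,0.02,0.258]],[[72,313,-5],[-0.184,0.02,0.258]],[[72,313,-5],[-0.184,0.02,0.258]]]' 
python3 held.py h9; python3 - <<'E'
from h import *
p,im=cam('wrist');crop(im,275,160,90,120,5,'z14.png'); print(p['eye'])
E
python3 tgt.py 615.5 144.2 255 0.014 0 -0.008
```

```text
time: 26.62
eef_pos: [615.3, 143.9, 291.5]
orientation: [3.141, -0.012, -0.019]
force: [0.5, 0.4, -0.2]
finger_gap: 18.9
[615.3 143.9 291.5] Z [-0.012 -0.001 -1.   ] yaw -0.008 gap 18.929448910562485 F [ 0.5  0.4 -0.2]
[694.57840328 143.24611316 434.99852092]
shift [ -0.1   0.3 -37.4] turn [ 0.001  0.004 -0.   ]
```

View pics/h9.png

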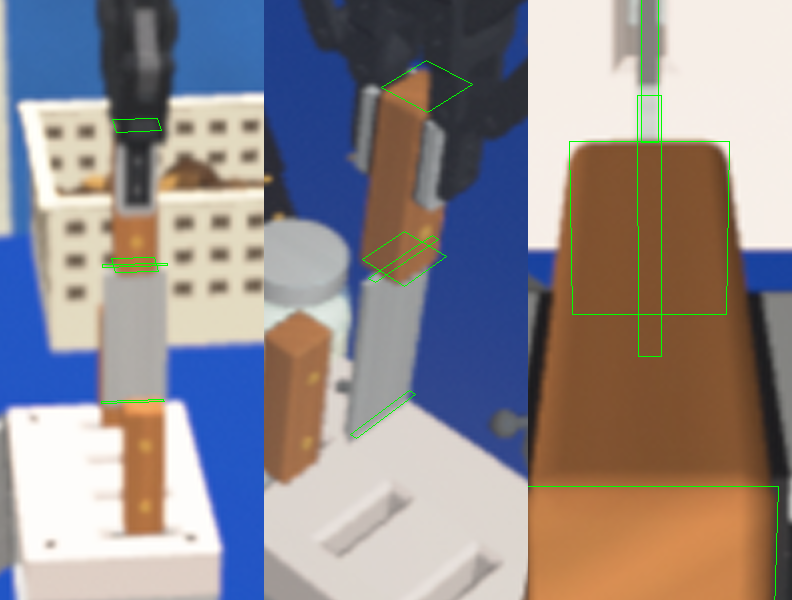

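View pics/z14.png

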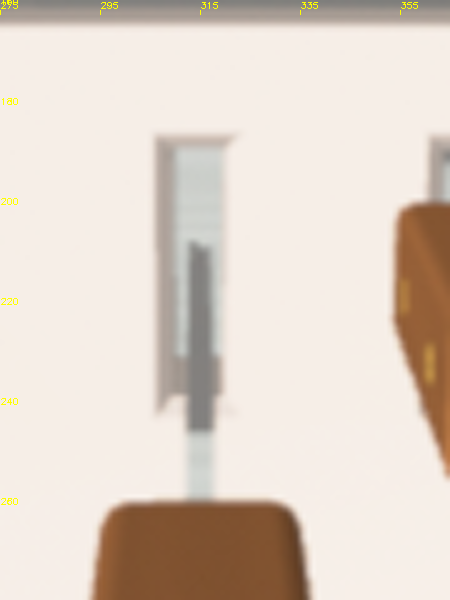

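```bash
python3 -m crank '[[[0.3,0.6,-10],[0,0,0]],[[0.3,0.6,-22],[0,0,0]],[[0.3,0.6,-34],[0,0,0]],[[0.3,0.6,-44],[0,0,0]],[[0.3,0.6,-52],[0,0,0]],[[0.3,0.6,-60],[0,0,0]],[[0.3,0.6,-68],[0,0,0]],[[0.3,0.6,-76],[0,0,0]],[[0.3,0.6,-76],[0,0,0]]]'
python3 held.py h10; python3 tgt.py 615.6 144.7 155 0.012 0 -0.008
```

```text
time: 27.57
eef_pos: [615.5, 144.4, 213.2]
orientation: [3.14, -0.012, -0.022]
force: [0.2, 0.0, -2.3]
finger_gap: 19.0
[615.5 144.4 213.2] Z [-0.014 -0.001 -1.   ] yaw -0.008 gap 19.047104156322597 F [ 0.2  0.  -2.3]
shift [ -0.6   0.2 -60.5] turn [ 0.001  0.001 -0.   ]
```

View pics/h10.png

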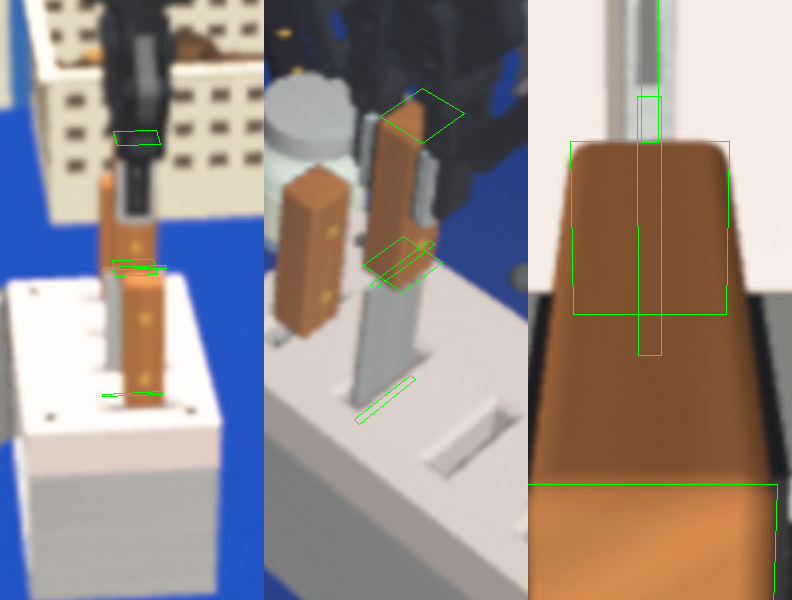

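```bash
python3 -m crank '[[[0,0,-8],[0,0,0]],[[0,0,-16],[0,0,0]],[[0,0,-24],[0,0,0]],[[0,0,-32],[0,0,0]],[[0,0,-40],[0,0,0]],[[0,0,-47],[0,0,0]],[[0,0,-53],[0,0,0]],[[0,0,-57],[0,0,0]],[[0,0,-57],[0,0,0]]]'
python3 -m crank '[[[0,0,-1.5],[0,0,0]],[[0,0,-3],[0,0,0]],[[0,0,-4],[0,0,0]],[[0,0,-5],[0,0,0]],[[0,0,-5],[0,0,0]],[[0,0,-5],[0,0,0]]]'
python3 held.py h11
```

```text
time: 28.47
eef_pos: [615.7, 144.4, 157.1]
orientation: [3.141, -0.012, -0.021]
force: [-0.5, 0.3, -1.7]
finger_gap: 19.1
time: 28.97
eef_pos: [616.0, 144.5, 153.2]
orientation: [3.141, -0.012, -0.018]
force: [0.7, 0.6, -1.6]
finger_gap: 19.0
[616.  144.5 153.2] Z [-0.012 -0.001 -1.   ] yaw -0.008 gap 18.969618364362447 F [ 0.7  0.6 -1.6]
```

View pics/h11.png

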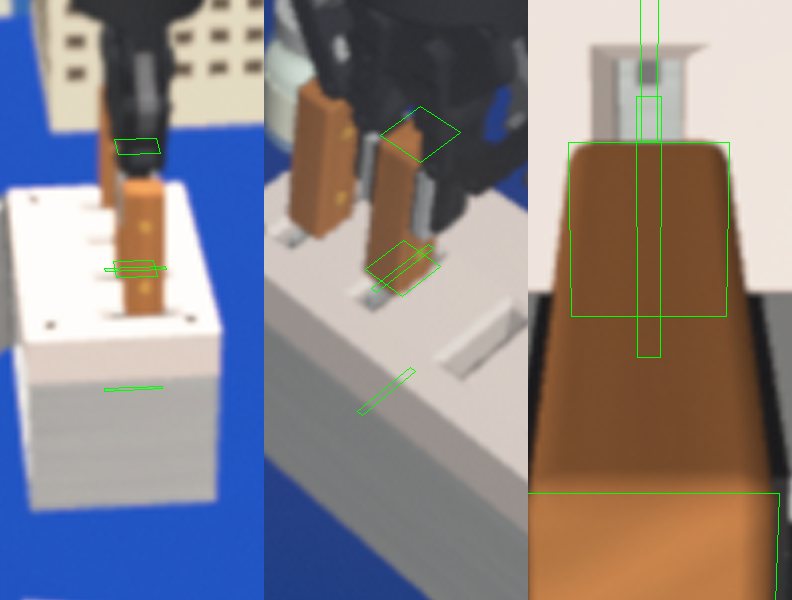

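```bash
python3 -m crank '[[[0,0,-0.7],[0,0,0]],[[0,0,-1.4],[0,0,0]],[[0,0,-2.1],[0,0,0]],[[0,0,-2.8],[0,0,0]],[[0,0,-2.8],[0,0,0]],[[0,0,-2.8],[0,0,0]]]'
```

```text
time: 29.62
eef_pos: [616.2, 144.5, 152.4]
orientation: [3.141, -0.012, -0.015]
force: [-4.8, -1.1, 12.4]
finger_gap: 19.5
```

```bash
python3 -m crank '[[[0,0,1],[0,0,0]],[[0,0,2],[0,0,0]],[[0,0,2],[0,0,0]],[[0,0,2],[0,0,0]],[[0,0,2],[0,0,0]],[[0,0,2],[0,0,0]]]' 35
python3 -m crank '[[[0,0,10],[0,0,0]],[[0,0,25],[0,0,0]],[[0,0,45],[0,0,0]],[[0,0,70],[0,0,0]],[[0,0,100],[0,0,0]],[[0,0,120],[0,0,0]],[[0,0,140],[0,0,0]],[[0,0,150],[0,0,0]],[[0,0,150],[0,0,0]]]'
python3 - <<'E'
from h import *
ims=[]
for n in ('side','scene'):
    p,im=cam(n); cv2.imwrite(f'pics/{n}15.png',im)
    c=proj(p,[610,167,120])[0].astype(int); ims.append(cv2.resize(im[c[1]-75:c[1]+75,c[0]-90:c[0]+70],(400,375)))
cv2.imwrite('pics/m15.png',np.hstack(ims)); print(robot.read_state()['eef_pos'])
E
```

```text
time: 30.12
eef_pos: [616.1, 144.5, 152.4]
orientation: [3.141, -0.012, -0.018]
force: [0.7, 1.0, 2.8]
finger_gap: 29.8
time: 30.87
eef_pos: [616.5, 144.5, 304.8]
orientation: [3.141, -0.012, -0.012]
force: [0.8, 0.3, 0.4]
finger_gap: 29.5
[615.83327584 144.44629367 301.37869701]
```

View pics/m15.png

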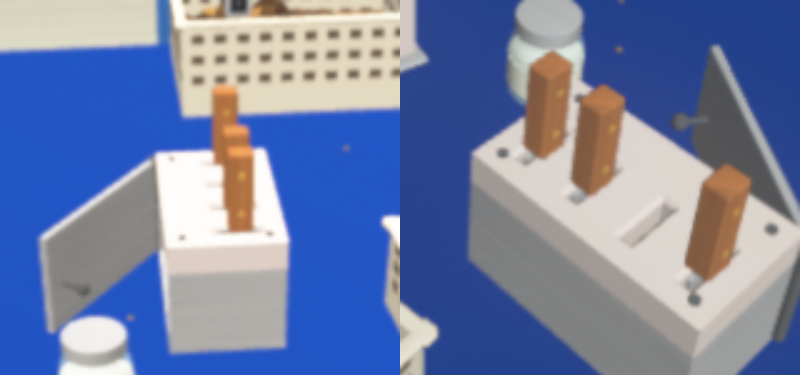

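View pics/side15.png

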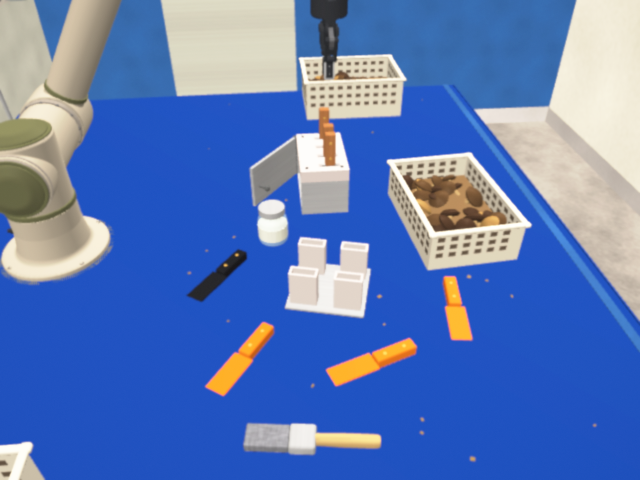

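View pics/scene15.png

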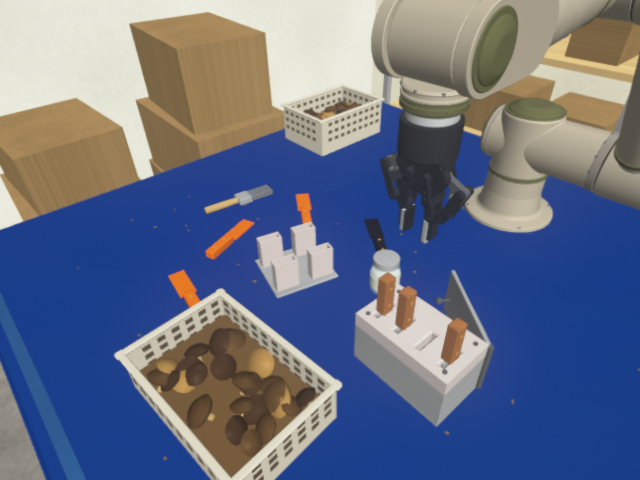

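```bash
python3 - <<'E'
from h import *
from fit import T
q=[602.9,167.3,-.0085]
h=T(q,[(-55,95,109)])[0]; print('hinge',h)
p=robot.camera_params('side'); e=bp(p,[(250.5,168)],109)[0]; print(e, np.linalg.norm((e-h)[:2]), np.arctan2(-(e-h)[0],-(e-h)[1]))
p=robot.camera_params('scene'); e=bp(p,[(453,271)],109)[0]; print(e, np.linalg.norm((e-h)[:2]), np.arctan2(-(e-h)[0],-(e-h)[1]))
# tops
for n in ('side','scene'):
    p=robot.camera_params(n); im=cv2.imread(f'pics/{n}15.png'); im=cv2.resize(im,None,fx=4,fy=4,interpolation=cv2.INTER_CUBIC)
    for cy in (69,-23,-69):
        for z in (115,193):
            u=(proj(p,T(q,[(12+12*i,cy+10*j,z) for i,j in ((1,1),(1,-1),(-1,-1),(-1,1))]))*4+2).astype(int); cv2.polylines(im,[u.reshape(-1,1,2)],True,(0,255,0),1)
    c=(proj(p,[610,167,150])[0]*4).astype(int); cv2.imwrite(f'pics/t_{n}.png',im[c[1]-250:c[1]+250,c[0]-300:c[0]+250])
E
```

```text
hinge [548.70947714 262.76406252 109.        ]
[433.96787686 109.33447742 109.        ] 191.5888107805899 0.6421206997879866
[440.26813259 117.05231002 109.        ] 181.63545916025268 0.6397905039913087
```

View pics/t_side.png

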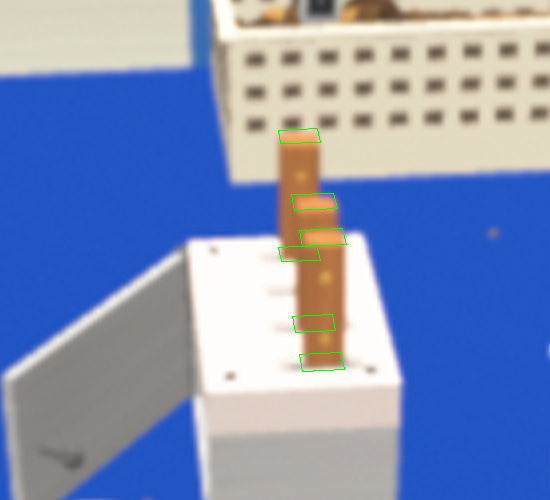

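View pics/t_scene.png

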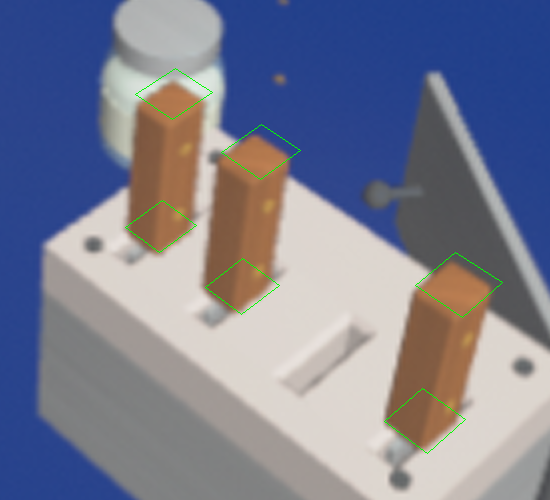

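```bash
python3 - <<'E'
from h import *
p=robot.camera_params('side'); print('jar',bp(p,[(270.5,208.5)],85))
p=robot.camera_params('scene'); print('jar',bp(p,[(385.5,258)],85))
H=np.array([548.7,262.8]); s0=np.array([401,168.])
for th in np.arange(.64,-.01,-.08):
    s,c=np.sin(th-.0085*0),np.cos(th); print(round(th,2),(H+165*np.array([-s,-c])+23*np.array([-c,s])).round(0))
E
python3 tgt.py 400 168 300 0 0 -0.008
```

```text
jar [[475.21031402 -26.36537425  85.        ]]
jar [[483.64733962 -15.02613563  85.        ]]
0.64 [432. 144.]
0.56 [442. 135.]
0.48 [452. 127.]
0.4 [463. 120.]
0.32 [475. 113.]
0.24 [487. 108.]
0.16 [500. 104.]
0.08 [513. 100.]
0.0 [526.  98.]
shift [-215.8   23.6   -1.4] turn [ 0.001 -0.013 -0.   ]
```

```bash
python3 -m crank '[[[-15,2,0],[0,0,0]],[[-40,5,0],[0,-0.005,0]],[[-70,8,0],[0,-0.012,0]],[[-100,12,0],[0,-0.012,0]],[[-130,15,0],[0,-0.012,0]],[[-160,18,0],[0,-0.012,0]],[[-190,21,-5],[0,-0.012,0]],[[-208,23,-20],[0,-0.012,0]],[[-216,24,-45],[0,-0.012,0]],[[-216,24,-75],[0,-0.012,0]],[[-216,24,-105],[0,-0.012,0]],[[-216,24,-135],[0,-0.012,0]],[[-216,24,-165],[0,-0.012,0]],[[-216,24,-190],[0,-0.012,0]],[[-216,24,-208],[0,-0.012,0]],[[-216,24,-220],[0,-0.012,0]],[[-216,24,-220],[0,-0.012,0]],[[-216,24,-220],[0,-0.012,0]]]' 0
python3 - <<'E'
from h import *
p,im=cam('side'); cv2.imwrite('pics/s16.png',im);p,im=cam('scene'); cv2.imwrite('pics/c16.png',im)
E
```

```text
time: 32.47
eef_pos: [399.1, 168.3, 81.5]
orientation: [3.14, -0.012, -0.004]
force: [0.0, -0.0, 0.5]
finger_gap: -0.1
```

View pics/s16.png

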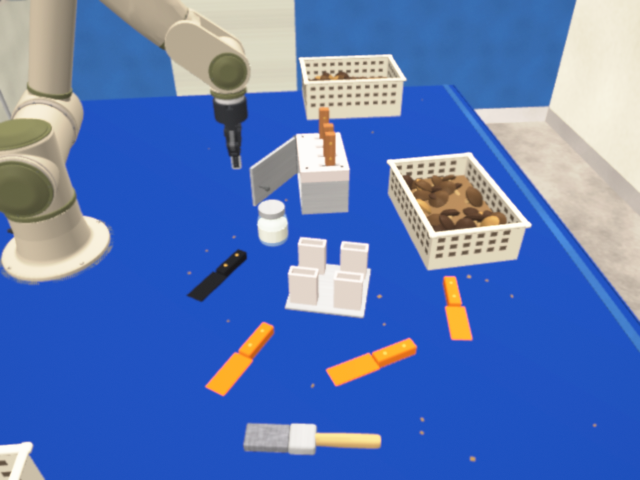

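```bash
python3 -m crank '[[[10,-8,0],[0,0,0]],[[20,-16,0],[0,0,0]],[[28,-22,0],[0,0,0]],[[33,-25,0],[0,0,0]],[[38,-29,0],[0,0,0]],[[43,-33,0],[0,0,0]],[[48,-37,0],[0,0,0]],[[53,-41,0],[0,0,0]],[[59,-45,0],[0,0,0]],[[64,-48,0],[0,0,0]],[[70,-52,0],[0,0,0]],[[76,-55,0],[0,0,0]],[[82,-58,0],[0,0,0]],[[88,-60,0],[0,0,0]],[[94,-62,0],[0,0,0]],[[101,-64,0],[0,0,0]],[[101,-64,0],[0,0,0]],[[101,-64,0],[0,0,0]]]'
python3 - <<'E'
from h import *
p,im=cam('side'); crop(im,200,90,180,140,4,'z17.png')
E
```

```text
time: 34.07
eef_pos: [501.2, 104.4, 82.2]
orientation: [3.141, -0.013, 0.0]
force: [-0.2, -0.2, -0.6]
finger_gap: 0.2
```

View pics/z17.png

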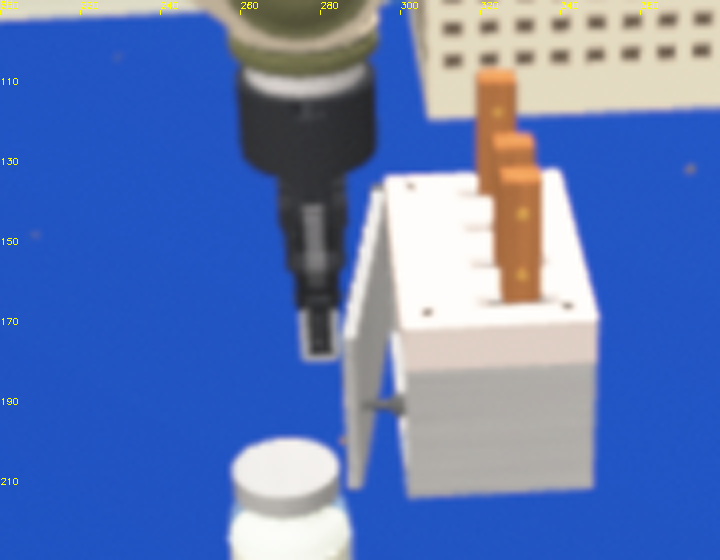

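```bash
python3 -m crank '[[[4,-1,0],[0,0,0]],[[8,-2,0],[0,0,0]],[[12,-3,0],[0,0,0]],[[16,-4,0],[0,0,0]],[[20,-5,0],[0,0,0]],[[24,-6,0],[0,0,0]],[[27,-6,0],[0,0,0]],[[28,-6,0],[0,0,0]],[[29,-6,0],[0,0,0]],[[29,-6,0],[0,0,0]]]'
python3 - <<'E'
from h import *
p,im=cam('side'); crop(im,200,90,180,140,4,'z18.png')
E
```

```text
time: 34.95
eef_pos: [528.8, 98.2, 82.2]
orientation: [3.14, -0.012, -0.005]
force: [-10.0, -1.6, 4.4]
finger_gap: -0.1
```

View pics/z18.png

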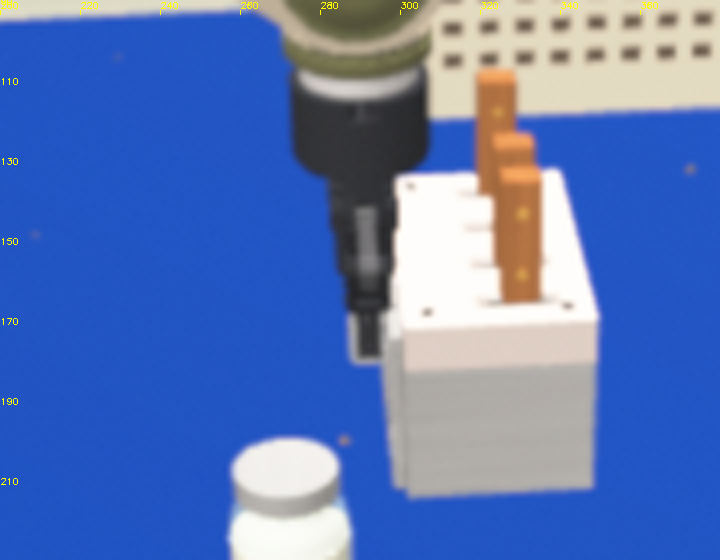

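```bash
python3 -m crank '[[[0.7,0,0],[0,0,0]],[[1.3,0,0],[0,0,0]],[[1.3,0,0],[0,0,0]],[[1.3,0,0],[0,0,0]]]'
python3 -m crank '[[[-3,0,0],[0,0,0]],[[-10,0,0],[0,0,0]],[[-25,0,0],[0,0,0]],[[-45,5,5],[0,0,0]],[[-70,10,25],[0,0,0]],[[-90,15,55],[0,0,0]],[[-100,20,85],[0,0,0]],[[-105,25,115],[0,0,0]],[[-110,30,145],[0,0,0]],[[-110,30,170],[0,0,0]],[[-110,30,180],[0,0,0]],[[-110,30,180],[0,0,0]],[[-110,30,180],[0,0,0]]]'
python3 - <<'E'
from h import *
p,im=cam('side'); cv2.imwrite('pics/s19.png',im);crop(im,230,100,140,120,5,'z19.png')
p,im=cam('scene'); cv2.imwrite('pics/c19.png',im); p,im=cam('wrist'); cv2.imwrite('pics/w19.png',im)
E
```

```text
time: 35.33
eef_pos: [528.9, 98.2, 82.2]
orientation: [3.14, -0.012, -0.01]
force: [-17.0, -2.4, 10.2]
finger_gap: -0.2
time: 36.42
eef_pos: [421.2, 128.4, 262.0]
orientation: [3.141, -0.012, 0.002]
force: [0.7, -0.0, -1.1]
finger_gap: -0.1
```

View pics/z19.png

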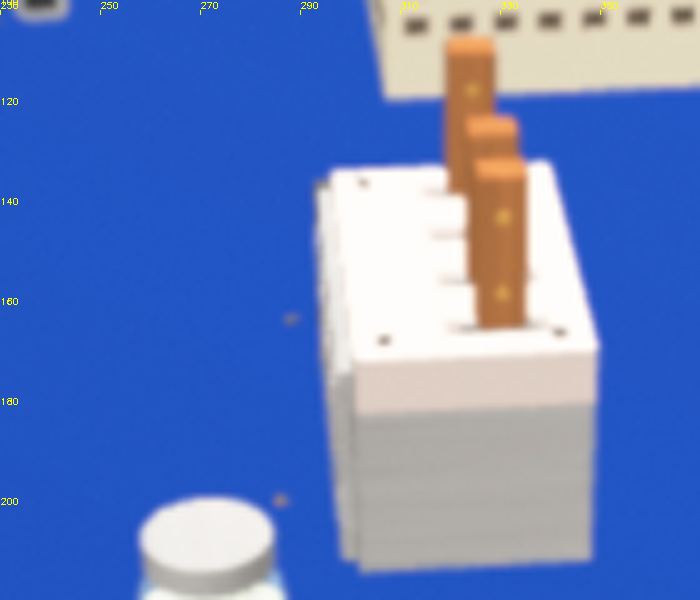

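View pics/c19.png

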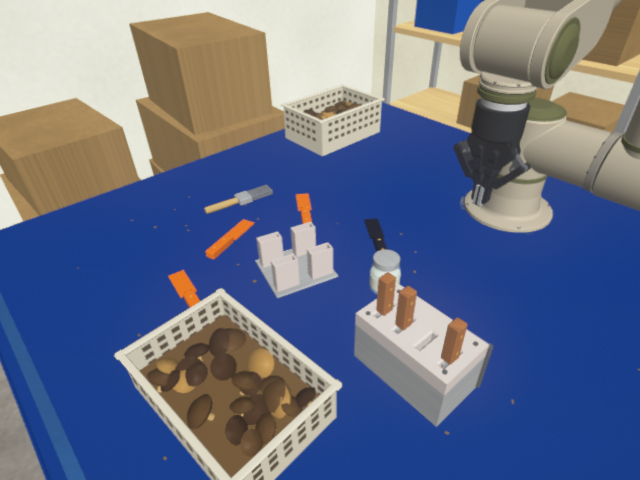

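View pics/w19.png

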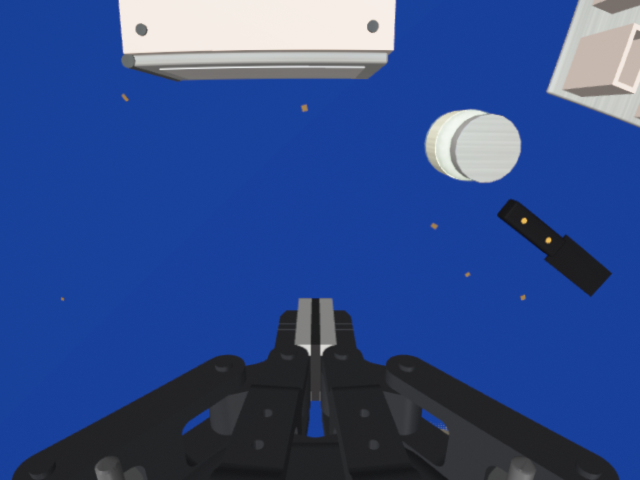

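View pics/s19.png

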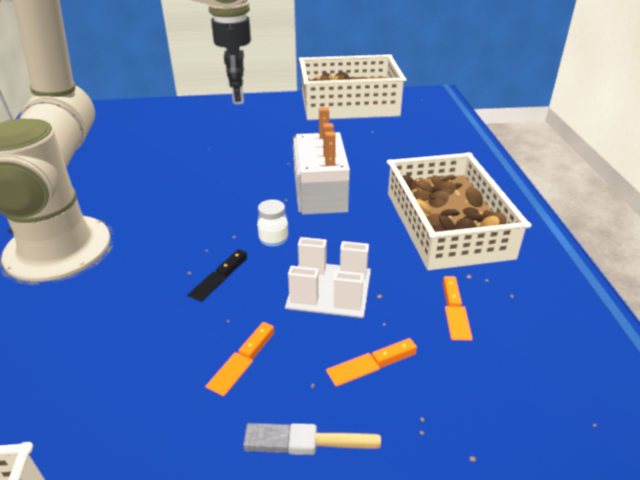

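```bash
python3 -c "
from workcell import robot
print(robot.read_state()['time'],robot.sign_off())"
```

```text
the job is handed in; nothing more can be done
36.5667 None
```

All three scrapers that were present are in slots of their own, the rack door is shut, and I handed the job in at 36.6 s.

- **Scrapers:** They went into the two outermost slots and the slot next to the -y one. I pressed each down until the force read 12–19 N, with the shoulder on the rack's top, then released it. A projected model of the handle tops and shoulders matched the side camera. In the scene camera it was off by about 2 px, which is about the offset that camera showed throughout, about what its stated 2 mm calibration error gives. The pictures show all three upright.
- **Knocked caddy:** The caddy was shifted about 7 mm in x and 16 mm in y before the third pick. I measured it again before picking up the last scraper. It is still standing on the table.
- **Door:** I pushed it through the catch until it stopped moving, with about 17 N on the tool. In the last wrist and side pictures it lies parallel to the rack's front. I checked this by eye and did not measure the final angle.
- **Left alone:** The robot did not touch the jar, the brush or the look-alike tools, and they look unmoved. At the end the arm was clear of everything.

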